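Sweep steel vial caps through the gate into the collecting well

TASK

Clear the vial caps off the sorting deck: with the fingertips, push the three flat steel caps across the deck and through the gate between the two posts, one at a time, so that each drops into the well behind it. Only push them, do not lift them or take them between the fingers, and leave the glass vial and the rubber stopper standing on the deck where they are and everything else on the bench alone.

Things in the scene. Friction and masses are not known exactly. Their poses are not given: they have to be found in the camera images.
- deck: sorting deck, a fixed block with a flat dark grey top 64 mm above the bench; origin on the bench under it, z up, x points to the gate. Top (mm): x -139 to 100, y -184 to 184; rims 10 mm high along the back and both sides. A gate wall 22 mm high (x 100 to 106 mm) closes the far side, but for the gate. The top ends at x = 100 mm: a cap whose centre passes that in the gate tips into the well
- gate (a point): middle of the gate, level with the deck's top, on the edge where the top ends (deck frame x 100, y 0, z 64 mm); axes as the deck's. The gate is 46 mm wide along y, between two round steel posts of 8 mm diameter and 30 mm height; no sill, open above
- well (a point): centre of the floor of the well behind the gate (deck frame x 135, y 0, z 4 mm). The well is open above, 70 mm long in x (100 to 170 mm), 120 mm wide in y and 60 mm deep below the deck's top
- cap_a: screw cap for a vial: plain steel disc with a ribbed edge, 32 mm diameter, 14 mm tall, 20 to 42 g, lying flat on the deck; origin at the centre of its underside, z up. The three caps are identical
- cap_b: screw cap for a vial: plain steel disc with a ribbed edge, 32 mm diameter, 14 mm tall, 20 to 42 g, lying flat on the deck; origin at the centre of its underside, z up. The three caps are identical
- cap_c: screw cap for a vial: plain steel disc with a ribbed edge, 32 mm diameter, 14 mm tall, 20 to 42 g, lying flat on the deck; origin at the centre of its underside, z up. The three caps are identical
- vial: closed glass vial with a white top, 28 mm diameter, 56 mm tall, standing on the deck among the caps; origin at the centre of its underside. It stays where it is
- stopper: tapered black rubber stopper, 26 mm diameter at the foot, 34 mm at the top, 32 mm tall, standing on the deck among the caps; origin at the centre of its underside. It stays where it is
- reagent: amber glass bottle, 70 mm diameter, 150 mm tall, standing on the bench beside the deck; origin at the centre of its underside. To be left alone
- beaker: glass beaker, 80 mm diameter, 100 mm tall, standing on the bench beside the deck; origin at the centre of its underside. To be left alone
- clip: yellow plastic tube clip, 63 mm long, 26 mm wide, 24 mm high, lying on the bench; origin under its middle. To be left alone
- driver: screwdriver, 170 mm long, lying on the bench; origin under it. To be left alone
- dish: white open dish, 120 by 90 mm, 35 mm high, on the bench beside the deck; origin under its middle. To be left alone

How it is judged:
By the outcome, as a careful person would: the job done as asked, in the order asked, and still so for the second after the job is handed in, with the robot touching nothing.
It also fails if it takes over 72 s, if anything falls off the work surface, if the arm or the gripper's body presses on something with over 40 N, if the wrist force passes 120 N, or if a joint passes its speed limit or range.

ROBOT

A 7-joint arm with a two-finger parallel gripper is mounted at the origin on the work surface. World frame = base frame: x ahead of the robot, y to its left, z up, the work surface at z = 0. Lengths are in m, angles in rad, forces in N, time in s.
With the tool pointing down it reaches from about 0.425 to 0.8 m from the base axis. Payload 8.3 kg.
Tool frame: the origin (TCP) lies at the very end of the fingers, on their centre line; the grasp point (between the pads) lies 19 mm behind it; z points along the fingers, y is the direction in which the jaws open and shut (so a half turn about z gives the same grasp; the last joint's range is limited). The gripper opens to 85 mm and grips with 20 to 120 N. Pads are 22 mm wide; open, the fingers measure 114 mm over their backs; the gripper's body (76 mm by 85 mm) begins 54 mm behind the grasp point. The pads swing forward as they close: fully open they stand 13 mm farther back than shut.
Start: joints at [-1.254, 0.383, 0.016, 1.37, -0.006, 1.388, -0.046], TCP at [0.232, 0.58, 0.231] pointing down, gripper open.
Joint ranges: [-2.95, 2.95], [-0.25, 2.06], [-1.52, 1.56], [0.18, 2.33], [-1.44, 4.58], [0.02, 2.06], [-3.01, 3.01]. Speed limits (rad/s): [2.39, 2.39, 3.01, 3.01, 3.14, 3.14, 3.14].

INTERFACE

Orientations are given as a unit quaternion [x, y, z, w].
In Python, from bench import arm gives the robot as it stands.
- The arm moves only by the tool step_arm, never from a script. Its argument "series" is a list that holds one entry, the list of rows, each a list of 7 numbers: the turn, a rotation vector about the tool's x, y, z in degrees, then the shift along the tool's x, y, z in m, then the finger opening in m, from 0 to 0.0854. In form: [[[ax, ay, az, tx, ty, tz, fingers], ...]]. A call has 1 to 12 rows; each row is the pose to reach, as a shift and turn from the pose commanded when the call began, along the tool's axes at that moment; what a row does not reach only later rows make up. A row lasts 1/8 s, in which the tool goes at most 62.5 mm and 10.7 degrees, less where a joint would pass 70% of its speed; a pose out of reach is approached as far as the arm can. A call with a gripper value outside its range is refused whole. The fingers move at their own pace and stop on an object; "grip_force" is the grip in N (left out, the last holds). Time passes only in rows, so rows that repeat a pose let the fingers close. It gives the time, the measured TCP pose, the force and the opening at its end, in the units of the state.
- arm.get_obs(): the state, without advancing time (a new reading comes with each control period).
- arm.capture(name): name is "scene" or "side" or "wrist"; returns the picture (480x640x3 uint8, red, green, blue); there is no depth.
- arm.camera_info(name): a dict with "vfov" (degrees; the focal length in pixels is half the picture's height over the tangent of half this angle, whatever the lens; pixels are square), "cx", "cy" (the principal point, pixels), "rvec" (rotation vector, rad) and "tvec" (3), from world to camera coordinates, as OpenCV has them. Camera axes: x right, y down, z forward; pixel columns grow to the right and rows downward; lengths in m; the calibration is good to about 2 mm. A picture is of the moment at which its call begins: read the wrist's pose just before it. camera_info takes no time and is no camera call; for the wrist camera it gives the pose at the moment of the call.
- arm.job_done(): hands the job in, once; it reports no verdict.
The state is a dict: "time": time; "q": joint angles; "joint_vel": joint speeds; "joint_efforts": joint torques, N m; "position": TCP position; "tool_rot": TCP orientation; "ft_force": force on the tool from outside, world axes, zero at the start; "wrist_torque": the same for the moment, N m; "finger_gap": finger opening in m.
Only numpy, scipy, OpenCV 4.12 (cv2) and the standard library are available. Lean on these libraries where they do the work, as an engineer would, in place of code of your own. Each camera call takes 0.05 s, during which the arm holds its last target.

## Working session

There is one attempt and no reset: what is moved stays moved. The work goes in short steps, Python scripts to look and compute and a tool call to move; the robot and the scene stay as the last step left them, time stands still between calls to the robot, and variables do not carry over. Pictures are saved under pics/ and viewed, and the job is handed in when it is done.

Besides the shell and the picture viewer there is one more tool, called after ">>>" as name(argument=value, ...), one argument or row to a line, values as JSON. step_arm: Moves the arm, as the interface text tells. Its arguments: {"type":"object","properties":{"series":{"type":"array","items":{"type":"array","items":{"type":"array","items":{"type":"number"}}}},"grip_force":{"type":"number"}},"required":["series"]}

```bash
ls; mkdir -p pics; python3 - <<'E'
from bench import arm
import cv2
o=arm.get_obs(); print(o)
for n in ["scene","side","wrist"]:
    print(n,arm.camera_info(n))
    cv2.imwrite(f"pics/{n}0.png",arm.capture(n)[:,:,::-1])
E
```

```text
pics
{'time': 0.0, 'q': array([-1.25392382,  0.38424106,  0.01636318,  1.37117189, -0.00631221,
        1.38821225, -0.04650547]), 'joint_vel': array([-1.54284313e-03,  5.56458320e-04,  1.47443307e-06,  1.69495727e-03,
       -4.26621564e-04,  9.82497207e-04,  1.92690283e-04]), 'joint_efforts': array([-1.71974511e-04, -6.27584124e+01,  8.44398793e-01, -3.71836817e+01,
        1.67362543e-02,  1.37929237e-02, -6.13051583e-06]), 'position': array([0.2314597 , 0.58000649, 0.23026894]), 'tool_rot': array([ 1.88714721e-01,  9.82031451e-01, -9.75991019e-04, -1.76948019e-04]), 'ft_force': array([ 0.0324365 ,  0.28545578, -0.60927468]), 'wrist_torque': array([-0.01414273, -0.03939439, -0.02274169]), 'finger_gap': 0.0852147225599326}
scene {'vfov': 53.98281918135822, 'cx': 320.654309390266, 'cy': 241.66440070168198, 'rvec': array([ 2.11769281,  1.54349329, -0.50036891]), 'tvec': array([-0.14149991, -0.37275297,  1.58309076])}
side {'vfov': 48.69367019706644, 'cx': 315.78556047672623, 'cy': 231.84563774318673, 'rvec': array([ 2.16893829, -0.54597376,  0.2470739 ]), 'tvec': array([-0.44319121,  0.20487844,  1.06487402])}
wrist {'vfov': 61.253422154630684, 'cx': 312.58768071273767, 'cy': 241.3359824866551, 'rvec': array([-2.36890727, -1.60552038, -0.26042924]), 'tvec': array([-0.62362515, -0.04090869,  0.38086306])}
```

View pics/scene0.png

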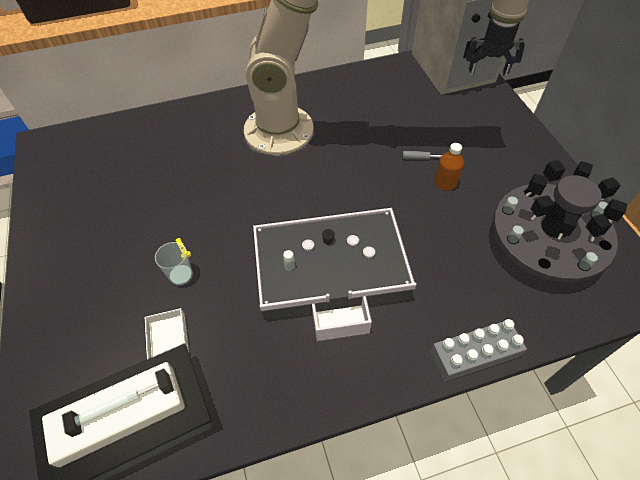

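View pics/side0.png

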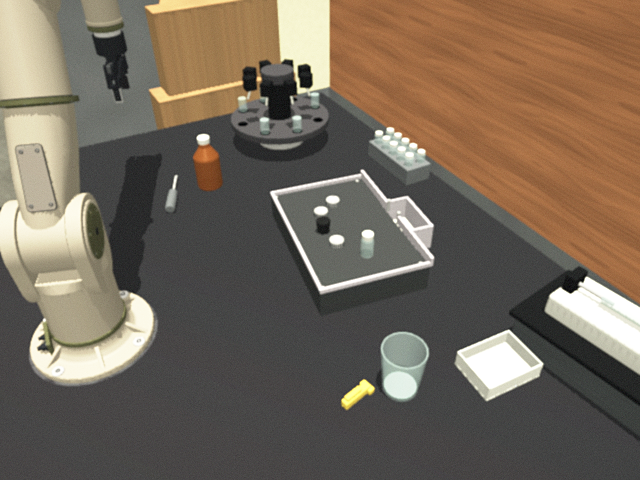

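View pics/wrist0.png

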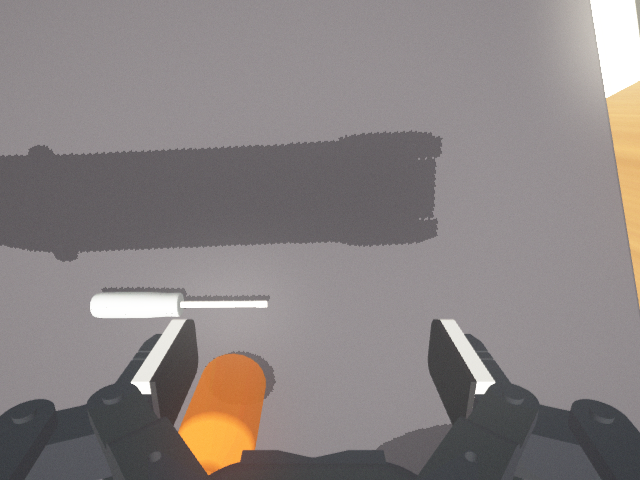

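Scene: caps at about (308,244), (353,240) and (369,252), the stopper at (328,236), the vial at (289,260), and the gate near (341,296). Side shows the same caps at (321,211), (333,200) and (337,241). Next I'll zoom in and cast rays.

```bash
cat > h.py <<'E'
import numpy as np, cv2
from bench import arm
def cam(n):
    i=arm.camera_info(n); R=cv2.Rodrigues(np.array(i['rvec']))[0]; t=np.array(i['tvec'])
    f=240/np.tan(np.radians(i['vfov']/2)); K=np.array([[f,0,i['cx']],[0,f,i['cy']],[0,0,1]])
    return K,R,t
def ray(c,uv,z):
    K,R,t=c; d=R.T@np.linalg.solve(K,[uv[0],uv[1],1]); o=-R.T@t
    return o+d*(z-o[2])/d[2]
def proj(c,p):
    K,R,t=c; x=K@(R@np.array(p)+t); return x[:2]/x[2]
E
python3 - <<'E'
import cv2
a=cv2.imread('pics/scene0.png')[195:345,240:430]; cv2.imwrite('pics/sz.png',cv2.resize(a,None,fx=4,fy=4,interpolation=cv2.INTER_CUBIC))
a=cv2.imread('pics/side0.png')[165:305,260:440]; cv2.imwrite('pics/dz.png',cv2.resize(a,None,fx=4,fy=4,interpolation=cv2.INTER_CUBIC))
E
```

```text
(no output)
```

View pics/sz.png

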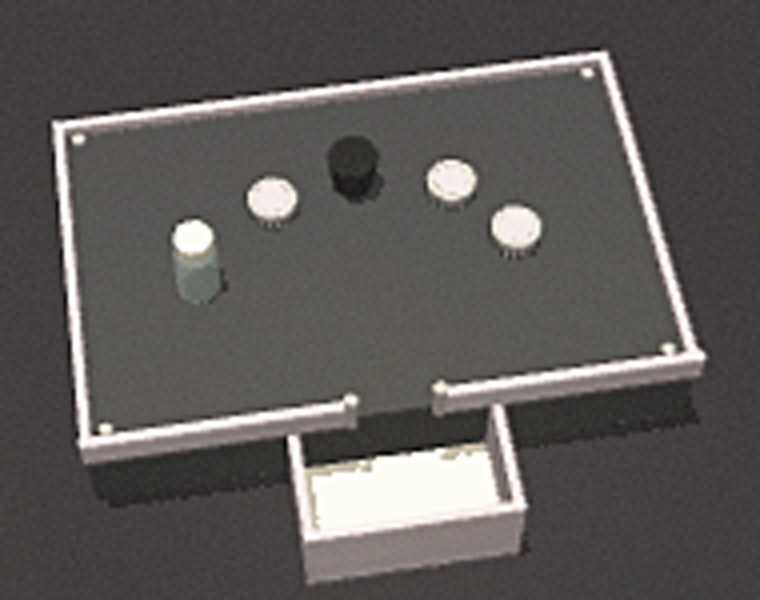

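View pics/dz.png

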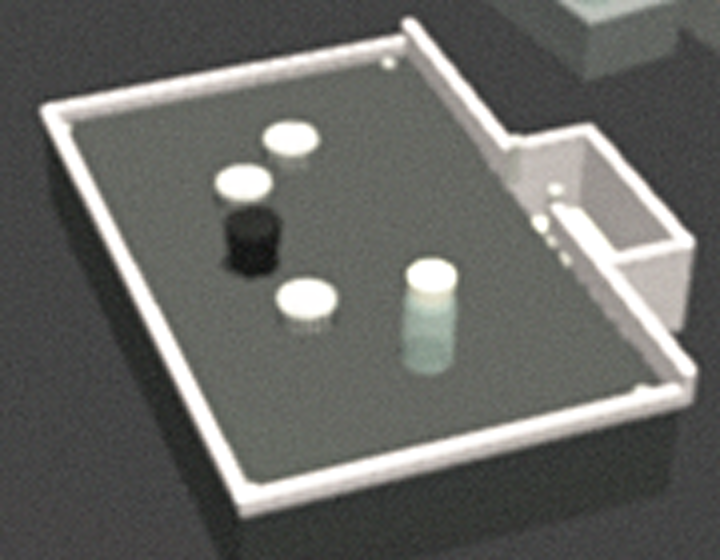

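Scene zoom: cap tops at about (272,198), (452,180) and (516,227), the stopper top at (353,152), the vial top at (194,236), and post tops at (351,400) and (440,386). The side zoom matches.

```bash
python3 - <<'E'
from h import *
cs,cd=cam('scene'),cam('side')
def S(p,z): return ray(cs,[(p[0]+.5)/4-.5+240,(p[1]+.5)/4-.5+195],z)
def D(p,z): return ray(cd,[(p[0]+.5)/4-.5+260,(p[1]+.5)/4-.5+165],z)
def refine(img,x,y,w,off,thr):
    g=cv2.cvtColor(img,cv2.COLOR_BGR2GRAY); z=cv2.resize(g[off[1]:off[1]+w[1],off[0]:off[0]+w[0]],None,fx=4,fy=4,interpolation=cv2.INTER_CUBIC)
    m=(z>thr).astype(np.uint8); n,l,st,c=cv2.connectedComponentsWithStats(m); k=l[y,x]; return c[k],st[k]
s=cv2.imread('pics/scene0.png'); d=cv2.imread('pics/side0.png')
sc={'c1':(272,198),'c2':(452,180),'c3':(516,227),'vial':(194,236),'P1':(351,400),'P2':(440,386)}
dc={'c1':(307,300),'c2':(244,182),'c3':(291,138),'vial':(432,276)}
z={'c1':.078,'c2':.078,'c3':.078,'vial':.12,'P1':.094,'P2':.094}
for k in sc:
    p=sc[k]
    if k[0]!='P':
        c,st=refine(s,*p,(190,150),(240,195),190); print(k,'scene',c.round(1),st[2:],S(c,z[k]).round(4),S(p,z[k]).round(4))
        c,st=refine(d,*dc[k],(180,140),(260,165),190); print('   side',c.round(1),st[2:],D(c,z[k]).round(4),D(dc[k],z[k]).round(4))
    else: print(k,S(p,z[k]).round(4))
print('stopper top',S((353,152),.096),D((253,224),.096))
print('side posts',D((513,143),.094),D((540,222),.094))
for n,p,q in [('BR',(58,124),(244,497)),('BL',(604,55),(45,108)),('FL',(700,357),(411,22)),('FR',(86,450),(690,374))]:
    print(n,S(p,.074 if n[0]=='B' else .086).round(4),D(q,.074 if n[0]=='B' else .086).round(4))
E
```

```text
c1 scene [271.9 198.1] [  47   38 1429] [ 0.5244 -0.0513  0.078 ] [ 0.5243 -0.0512  0.078 ]
   side [306.3 298.4] [  59   41 1880] [ 0.5253 -0.0534  0.078 ] [ 0.5249 -0.0548  0.078 ]
c2 scene [451.2 179.8] [  48   39 1404] [0.5471 0.0642 0.078 ] [0.5474 0.0646 0.078 ]
   side [243.6 182.1] [  56   35 1547] [0.5476 0.0615 0.078 ] [0.5479 0.0614 0.078 ]
c3 scene [515.9 226.4] [  47   40 1470] [0.5944 0.0913 0.078 ] [0.5948 0.0912 0.078 ]
   side [290.7 138.3] [  54   34 1433] [0.5946 0.0884 0.078 ] [0.595  0.0885 0.078 ]
vial scene [192.5 237.4] [  39   34 1007] [ 0.5651 -0.1126  0.12  ] [ 0.5644 -0.1115  0.12  ]
   side [431.6 284.5] [  50   55 2116] [ 0.5618 -0.121   0.12  ] [ 0.5659 -0.115   0.12  ]
P1 [ 0.6891 -0.0506  0.094 ]
P2 [0.6967 0.0029 0.094 ]
stopper top [0.51814145 0.00627021 0.096     ] [5.20996204e-01 1.89670857e-04 9.60000000e-02]
side posts [ 0.69562579 -0.00097618  0.094     ] [ 0.66448258 -0.07430091  0.094     ]
BR [ 0.419  -0.1701  0.074 ] [ 0.4226 -0.1721  0.074 ]
BL [0.4791 0.1998 0.074 ] [0.4794 0.1984 0.074 ]
FL [0.7227 0.161  0.086 ] [0.7235 0.158  0.086 ]
FR [ 0.6682 -0.2087  0.086 ] [ 0.6631 -0.2137  0.086 ]
```

>>> step_arm(
  series=[
    [[0, 0, -2, -0.042, -0.032, -0.02, 0.022], [0, 0, -3, -0.085, -0.065, -0.04, 0.022], [0, 0, -5, -0.127, -0.097, -0.06, 0.022], [0, 0, -6, -0.17, -0.13, -0.07, 0.022], [0, 0, -7, -0.212, -0.162, -0.07, 0.022], [0, 0, -8, -0.254, -0.194, -0.07, 0.022], [0, 0, -9, -0.297, -0.227, -0.07, 0.022], [0, 0, -10, -0.339, -0.26, -0.07, 0.022], [0, 0, -11, -0.382, -0.292, -0.07, 0.022], [0, 0, -12, -0.424, -0.324, -0.07, 0.022], [0, 0, -13, -0.467, -0.357, -0.07, 0.022], [0, 0, -13, -0.509, -0.389, -0.07, 0.022]],
  ],
)

```text
time: 1.65
position: [0.5608, 0.029, 0.3012]
tool_rot: [0.076, 0.997, 0.0, -0.0]
ft_force: [0.1, 0.9, 0.1]
finger_gap: 0.0219
```

>>> step_arm(
  series=[
    [[0, 0, 0, 0, 0, 0, 0.022], [0, 0, 0, 0, 0, 0, 0.022]],
  ],
)

```text
time: 1.9
position: [0.56, 0.0308, 0.3008]
tool_rot: [0.076, 0.997, 0.0, -0.001]
ft_force: [-1.0, 0.6, -0.0]
finger_gap: 0.022
```

```bash
python3 - <<'E'
from h import *
o=arm.get_obs(); print(o['time'],o['position'],o['tool_rot'],o['finger_gap'],o['q'])
K,R,t=cam('wrist'); print(K[0,0],K[:2,2],R.tolist(),t)
np.savez('w1.npz',K=K,R=R,t=t)
cv2.imwrite("pics/w1.png",arm.capture('wrist')[:,:,::-1])
E
```

```text
1.9 [0.55998815 0.03081257 0.30083851] [ 7.64465970e-02  9.97073535e-01  3.31495696e-05 -5.30757456e-04] 0.02199178927254711 [-0.48671628  0.23002229  0.46337456  1.44415076 -0.10258476  1.49241947
  1.3919932 ]
405.3863862773064 [312.58768071 241.33598249] [[0.15240464034854262, 0.9883180209261603, 0.0005613491151950367], [0.9373397994393408, -0.14472350440138237, 0.31693722984338635], [0.3133160161677788, -0.047776529660292305, -0.9484463491554866]] [-0.11547288 -0.58312866  0.27311009]
```

View pics/w1.png

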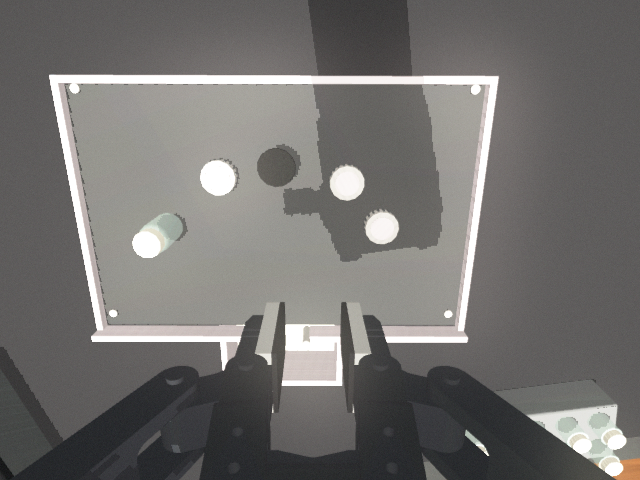

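The wrist view shows the whole deck. Caps are at (218,177), (347,182) and (382,227), the stopper at (276,167), the vial base near (168,225) and top at (148,243), with corner screws near (74,89), (475,90), (113,314) and (448,314).

```bash
python3 - <<'E'
from h import *
w=np.load('w1.npz'); c=(w['K'],w['R'],w['t'])
im=cv2.imread('pics/w1.png'); g=cv2.cvtColor(im,cv2.COLOR_BGR2GRAY)
for thr in (170,):
  n,l,st,ce=cv2.connectedComponentsWithStats((g>thr).astype(np.uint8))
  for i in range(1,n):
    if 20<st[i,4]<3000: print(ce[i].round(1),st[i,2:],ray(c,ce[i],.078).round(4),ray(c,ce[i],.064).round(4))
# inner deck corners: intersections (pixel est)
P=np.array([[ray(c,p,z)[:2] for p,z in [((54.,77),.074),((497,77),.074),((93,339),.086),((467,339),.086)]]])[0]
print(P)
for a,b in ((0,1),(2,3),(0,2),(1,3)): v=P[b]-P[a]; print(np.linalg.norm(v),np.degrees(np.arctan2(v[1],v[0])))
print('stopper top',ray(c,(276,167),.096))
print('cam pos',-w['R'].T@w['t'])
E
python3 - <<'E'
import cv2
a=cv2.imread('pics/w1.png')[270:400,200:400]; cv2.imwrite('pics/w1z.png',cv2.resize(a,None,fx=4,fy=4,interpolation=cv2.INTER_CUBIC))
E
```

```text
[217.6 177.3] [  36   36 1037] [ 0.5261 -0.0512  0.078 ] [ 0.5279 -0.0548  0.064 ]
[346.6 182.6] [ 34  36 946] [0.5487 0.0635 0.078 ] [0.5513 0.0643 0.064 ]
[381.5 227.3] [ 34  34 877] [0.5956 0.0906 0.078 ] [0.6001 0.0924 0.064 ]
[152.3 237.5] [  42   45 1169] [ 0.5725 -0.1254  0.078 ] [ 0.5761 -0.1318  0.064 ]
[267.3 331.7] [ 24  62 790] [ 0.6892 -0.0366  0.078 ] [ 0.6973 -0.0397  0.064 ]
[358.  331.8] [ 23  62 768] [0.7036 0.0555 0.078 ] [0.7122 0.056  0.064 ]
[112.7 312.8] [ 9  9 54] [ 0.644 -0.187  0.078] [ 0.6503 -0.1958  0.064 ]
[447.9 313.6] [ 9  8 58] [0.6966 0.1479 0.078 ] [0.7049 0.152  0.064 ]
[476.5 442.4] [ 24  26 126] [0.8671 0.1723 0.078 ] [0.8819 0.1772 0.064 ]
[[ 0.42234674 -0.16995211]
 [ 0.47953443  0.200987  ]
 [ 0.66593672 -0.21075778]
 [ 0.72376707  0.16338999]]
0.375321536662307 81.2357110794083
0.3785906788414175 81.21357811276968
0.24698417676344384 -9.509767793898556
0.247109524617807 -8.7513790979596
stopper top [0.52274794 0.0046097  0.096     ]
cam pos [0.47861854 0.04277976 0.44391027]
```

View pics/w1z.png

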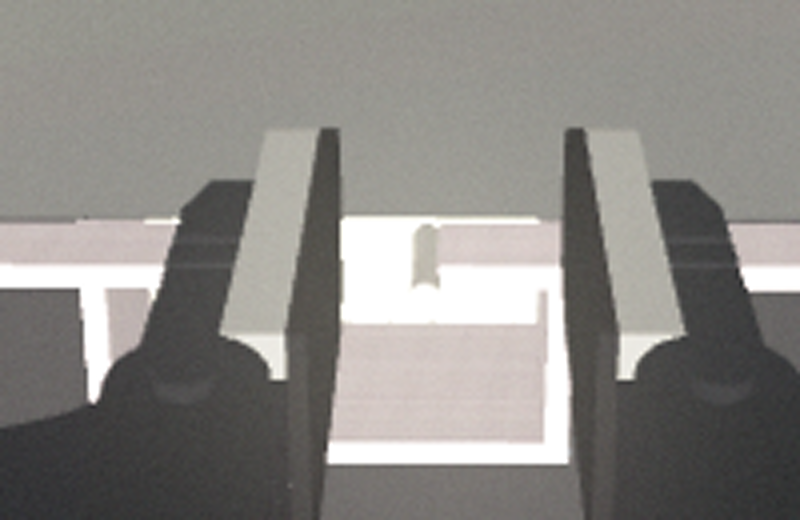

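```bash
cat >> h.py <<'E'
from scipy.spatial.transform import Rotation as Ro
G=np.array([.690,-.0235]); YAW=np.radians(-8.9)
EX=np.array([np.cos(YAW),np.sin(YAW)]); EY=np.array([-EX[1],EX[0]])
def todeck(p): d=np.array(p)[:2]-G; return np.array([d@EX+.1,d@EY])
def toworld(p): return G+(p[0]-.1)*EX+p[1]*EY
D=.0226
def tcp(C,phi,back=0):  # deck cap centre, deck heading deg -> deck TCP
    f=np.radians(phi); return np.array(C)-(D+back)*np.array([np.cos(f),np.sin(f)])
def row(base,xy_deck,z,phi):
    """base=(pos,quat): row in tool axes; tool -x is the push side"""
    R0=Ro.from_quat(base[1]); X=R0.apply([1,0,0]); ang0=np.degrees(np.arctan2(X[1],X[0]))
    ang=phi+np.degrees(YAW)+180; az=-(((ang-ang0)+180)%360-180)
    # level the frame
    a=np.radians(ang0); x=np.array([np.cos(a),np.sin(a),0]); y=np.array([np.sin(a),-np.cos(a),0])
    w=toworld(xy_deck); d=np.array([w[0],w[1],z])-base[0]
    return [0,0,round(az,1),round(d@x,4),round(d@y,4),round(-d[2],4)]
def path(C0,straight=.055,end=.106,step=.007):
    C0=np.array(C0); P3=np.array([straight,0.]); L=P3[0]-C0[0]
    dirn=(np.array([.1,0])-C0); 
    P2=P3-[L*.45,0]; u=(P2-C0); P1=C0+u*.5
    t=np.linspace(0,1,400)[:,None]
    B=(1-t)**3*C0+3*(1-t)**2*t*P1+3*(1-t)*t*t*P2+t**3*P3
    B=np.vstack([B,np.c_[np.linspace(straight,end,100)[1:],np.zeros(99)]])
    s=np.r_[0,np.cumsum(np.linalg.norm(np.diff(B,axis=0),axis=1))]
    si=np.arange(0,s[-1],step); si=np.append(si,s[-1])
    Q=np.c_[np.interp(si,s,B[:,0]),np.interp(si,s,B[:,1])]
    tg=np.gradient(B,s,axis=0); ph=np.degrees(np.arctan2(tg[:,1],tg[:,0]))
    return Q,np.interp(si,s,ph)
E
python3 - <<'E'
from h import *
for n,p in dict(c1=(.5253,-.0515),c2=(.548,.0638),c3=(.595,.0908),st=(.521,.004),vial=(.565,-.112)).items(): print(n,todeck(p).round(4))
w=np.load('w1.npz'); c=(w['K'],w['R'],w['t']); print('P2',todeck(ray(c,(306.2,340.5),.094)))
C=todeck((.595,.0908)); Q,ph=path(C); print(np.c_[Q*1000,ph].round(1).tolist())
o=arm.get_obs(); b=(o['position'],o['tool_rot'])
a=tcp(C,ph[0],.018); print(row(b,a,.30,ph[0]),row(b,a,.067,ph[0]),toworld(a))
E
```

```text
c1 [-0.0584 -0.0531]
c2 [-0.0538  0.0643]
c3 [-0.0115  0.0982]
st [-0.0712  0.001 ]
vial [-0.0098 -0.1068]
P2 [0.10147041 0.02715923]
[[-11.5, 98.2, -69.6], [-9.1, 91.7, -69.5], [-6.6, 85.1, -69.3], [-4.1, 78.6, -69.0], [-1.6, 72.0, -68.5], [1.0, 65.5, -67.9], [3.7, 59.1, -67.1], [6.4, 52.6, -66.1], [9.3, 46.3, -64.9], [12.4, 40.0, -63.3], [15.6, 33.8, -61.3], [19.1, 27.7, -58.7], [22.9, 21.8, -55.4], [27.1, 16.2, -51.0], [31.8, 11.0, -45.0], [37.1, 6.4, -36.7], [43.0, 2.8, -25.5], [49.6, 0.5, -11.5], [56.6, 0.0, 0.0], [63.6, 0.0, 0.0], [70.6, 0.0, 0.0], [77.6, 0.0, 0.0], [84.6, 0.0, 0.0], [91.6, 0.0, 0.0], [98.6, 0.0, 0.0], [105.6, 0.0, 0.0], [106.0, 0.0, 0.0]]
[0, 0, np.float64(69.8), np.float64(-0.0118), np.float64(0.1019), np.float64(0.001)] [0, 0, np.float64(69.8), np.float64(-0.0118), np.float64(0.1019), np.float64(0.234)] [0.58688188 0.1305801 ]
```

```bash
sed -i 's/straight=.055,end=.106,step=.007/straight=.072,end=.107,step=.006/; s/L\*.45/L*.38/' h.py
cat >> h.py <<'E'
def plan(C,z=.067,back=.018):
    Q,ph=path(C); o=arm.get_obs(); b=(o['position'],o['tool_rot'])
    a=tcp(C,ph[0],back); rs=[row(b,a,.30,ph[0]),row(b,a,z,ph[0])]
    print([list(map(float,r)) for r in rs])
    b2=(np.array([*toworld(a),z]),Ro.from_matrix(np.c_[[*(-np.array([np.cos(np.radians(ph[0])+YAW),np.sin(np.radians(ph[0])+YAW)])),0],[-np.sin(np.radians(ph[0])+YAW),np.cos(np.radians(ph[0])+YAW),0],[0,0,-1]]).as_quat())
    print('push (from the low start):')
    for q,p in zip(Q,ph): print((q*1000).round(0),round(p,1),[float(v) for v in row(b2,tcp(q,p),z,p)])
E
python3 - <<'E'
from h import *
plan(todeck((.595,.0908)))
E
```

```text
[[0.0, 0.0, 62.4, -0.007, 0.0997, 0.001], [0.0, 0.0, 62.4, -0.007, 0.0997, 0.234]]
push (from the low start):
[-12.  98.] -62.2 [0.0, 0.0, -0.0, -0.018, -0.0, -0.0]
[-9. 93.] -62.2 [0.0, 0.0, -0.0, -0.024, -0.0, -0.0]
[-6. 88.] -62.0 [0.0, 0.0, -0.2, -0.03, -0.0, -0.0]
[-3. 82.] -61.9 [0.0, 0.0, -0.3, -0.036, -0.0001, -0.0]
[-0. 77.] -61.6 [0.0, 0.0, -0.6, -0.042, -0.0002, -0.0]
[ 3. 72.] -61.2 [0.0, 0.0, -1.0, -0.048, -0.0002, -0.0]
[ 6. 67.] -60.8 [0.0, 0.0, -1.4, -0.054, -0.0003, -0.0]
[ 8. 61.] -60.2 [0.0, 0.0, -2.0, -0.06, -0.0003, -0.0]
[11. 56.] -59.5 [0.0, 0.0, -2.7, -0.066, -0.0003, -0.0]
[15. 51.] -58.7 [0.0, 0.0, -3.5, -0.072, -0.0003, -0.0]
[18. 46.] -57.7 [0.0, 0.0, -4.5, -0.078, -0.0003, -0.0]
[21. 41.] -56.6 [0.0, 0.0, -5.6, -0.0841, -0.0002, -0.0]
[24. 36.] -55.2 [0.0, 0.0, -7.0, -0.0901, -0.0001, -0.0]
[28. 31.] -53.5 [0.0, 0.0, -8.7, -0.0961, 0.0, -0.0]
[31. 26.] -51.5 [0.0, 0.0, -10.7, -0.1022, 0.0003, -0.0]
[35. 22.] -49.0 [0.0, 0.0, -13.2, -0.1082, 0.0006, -0.0]
[39. 17.] -46.0 [0.0, 0.0, -16.2, -0.1143, 0.0009, -0.0]
[44. 13.] -42.2 [0.0, 0.0, -20.0, -0.1205, 0.0013, -0.0]
[48.  9.] -37.4 [0.0, 0.0, -24.8, -0.1268, 0.0019, -0.0]
[53.  6.] -31.4 [0.0, 0.0, -30.8, -0.1332, 0.0025, -0.0]
[59.  3.] -23.7 [0.0, 0.0, -38.5, -0.1399, 0.0035, -0.0]
[64.  1.] -14.3 [0.0, 0.0, -47.9, -0.1468, 0.0049, -0.0]
[70.  0.] -3.5 [0.0, 0.0, -58.7, -0.1538, 0.0071, -0.0]
[76.  0.] 0.0 [0.0, 0.0, -62.2, -0.1578, 0.0117, -0.0]
[82.  0.] 0.0 [0.0, 0.0, -62.2, -0.1606, 0.017, -0.0]
[88.  0.] 0.0 [0.0, 0.0, -62.2, -0.1634, 0.0223, -0.0]
[94.  0.] 0.0 [0.0, 0.0, -62.2, -0.1662, 0.0276, -0.0]
[100.   0.] 0.0 [0.0, 0.0, -62.2, -0.169, 0.0329, -0.0]
[106.   0.] 0.0 [0.0, 0.0, -62.2, -0.1718, 0.0382, -0.0]
[107.   0.] 0.0 [0.0, 0.0, -62.2, -0.1722, 0.039, -0.0]
```

>>> step_arm(
  series=[
    [[0, 0, 10, -0.001, 0.017, 0.001, 0.022], [0, 0, 20, -0.002, 0.033, 0.001, 0.022], [0, 0, 30, -0.004, 0.05, 0.001, 0.022], [0, 0, 40, -0.005, 0.067, 0.001, 0.022], [0, 0, 51, -0.006, 0.083, 0.001, 0.022], [0, 0, 62.4, -0.007, 0.0997, 0.001, 0.022], [0, 0, 62.4, -0.007, 0.0997, 0.05, 0.022], [0, 0, 62.4, -0.007, 0.0997, 0.1, 0.022], [0, 0, 62.4, -0.007, 0.0997, 0.15, 0.022], [0, 0, 62.4, -0.007, 0.0997, 0.2, 0.022], [0, 0, 62.4, -0.007, 0.0997, 0.222, 0.022], [0, 0, 62.4, -0.007, 0.0997, 0.226, 0.022]],
  ],
)

```text
time: 3.45
position: [0.5804, 0.1296, 0.0736]
tool_rot: [0.581, 0.814, -0.001, -0.001]
ft_force: [-0.7, 0.6, 1.1]
finger_gap: 0.0219
```

```bash
python3 - <<'E'
from h import *
o=arm.get_obs(); print(o['time'],o['position'],todeck(o['position']),o['tool_rot'],o['finger_gap'],o['q'])
s=arm.capture('scene'); d=arm.capture('side'); w=arm.capture('wrist')
a=cv2.resize(s[180:330,240:440],(800,600),interpolation=cv2.INTER_CUBIC); cv2.imwrite('pics/s2.png',a[:,:,::-1])
b=cv2.resize(d[150:300,260:440],(720,600),interpolation=cv2.INTER_CUBIC); cv2.imwrite('pics/d2.png',b[:,:,::-1])
cv2.imwrite('pics/w2.png',w[:,:,::-1])
E
```

```text
3.45 [0.58043969 0.12955775 0.07360153] [-0.03192082  0.13426479] [ 0.58076097  0.81407222 -0.00115535 -0.00133351] 0.021863895418970748 [-0.65710235  0.48083924  0.50614137  1.66906908 -0.2599872   1.06272722
  0.26065268]
```

View pics/w2.png

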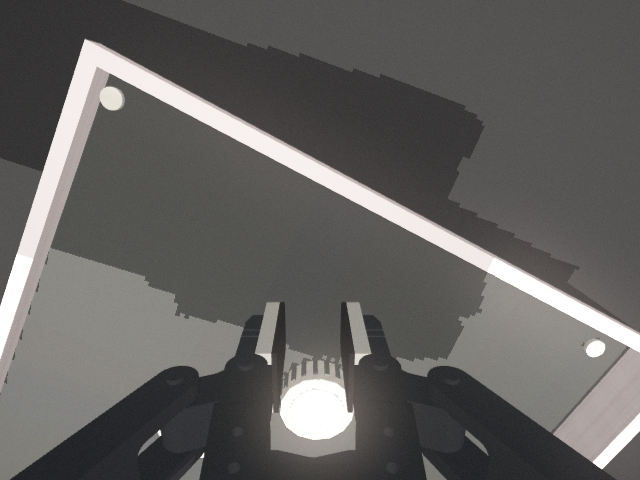

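View pics/s2.png

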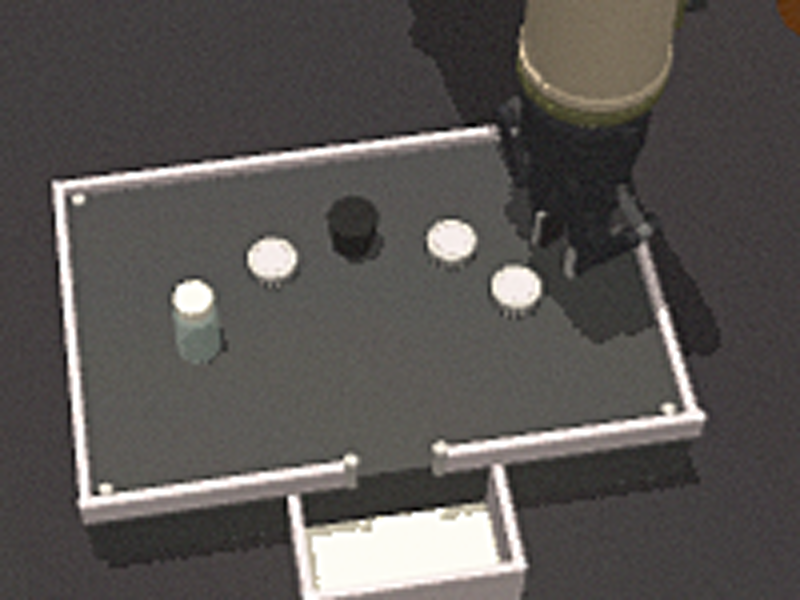

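View pics/d2.png

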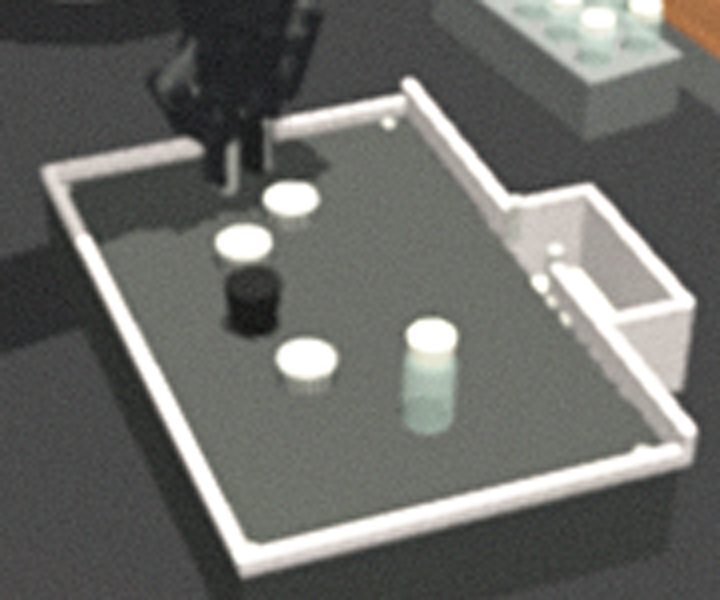

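Wrist: the cap sits dead centre between and ahead of the fingertips. In both other views the fingers are on the deck behind cap_c and clear of everything else. Now lower and push.

>>> step_arm(
  series=[
    [[0, 0, 0, 0, 0, 0.0065, 0.022], [0, 0, 0, -0.009, 0, 0.0065, 0.022], [0, 0, 0, -0.018, 0, 0.0065, 0.022], [0, 0, 0, -0.024, 0, 0.0065, 0.022], [0, 0, 0, -0.03, 0, 0.0065, 0.022], [0, 0, 0, -0.036, 0, 0.0065, 0.022], [0, 0, -1, -0.042, 0, 0.0065, 0.022], [0, 0, -1, -0.048, 0, 0.0065, 0.022], [0, 0, -2, -0.054, 0, 0.0065, 0.022], [0, 0, -2, -0.06, 0, 0.0065, 0.022], [0, 0, -3, -0.066, 0, 0.0065, 0.022], [0, 0, -3.5, -0.072, 0, 0.0065, 0.022]],
  ],
)

```text
time: 5.1
position: [0.6057, 0.0594, 0.0687]
tool_rot: [0.556, 0.831, -0.0, -0.0]
ft_force: [-0.3, 0.1, 0.9]
finger_gap: 0.0218
```

```bash
python3 - <<'E'
from h import *
o=arm.get_obs(); print(o['time'],o['position'],todeck(o['position']),o['tool_rot'],o['finger_gap'],o['ft_force'])
np.savez('b.npz',p=o['position'],q=o['tool_rot'])
s=arm.capture('scene'); w=arm.capture('wrist')
a=cv2.resize(s[180:330,240:440],(800,600),interpolation=cv2.INTER_CUBIC); cv2.imwrite('pics/s3.png',a[:,:,::-1])
cv2.imwrite('pics/w3.png',w[:,:,::-1])
E
```

```text
5.1 [0.60566464 0.05943217 0.06874383] [0.00384958 0.0688861 ] [ 5.56374371e-01  8.30931740e-01 -3.96106122e-05 -3.19903434e-05] 0.021767706119620377 [-0.32348538  0.064714    0.88936439]
```

View pics/w3.png

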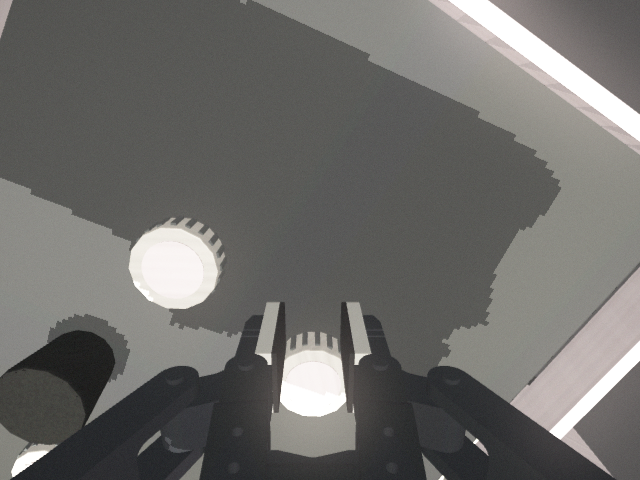

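View pics/s3.png

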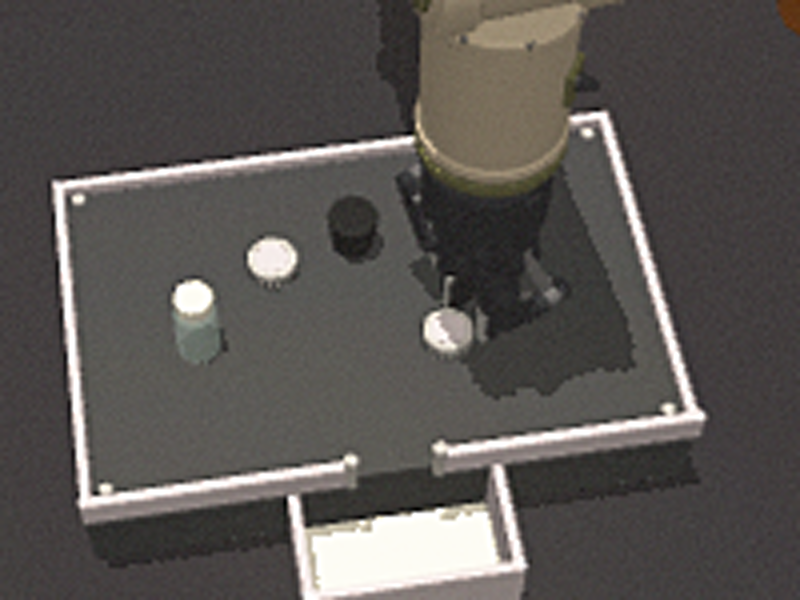

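Cap c is cradled and moving with the fingertips (scene 448,330). Work out the remaining rows.

```bash
cat >> h.py <<'E'
def cont(Q,ph,z=.067):
    o=arm.get_obs(); b=(o['position'],o['tool_rot'])
    for q,p in zip(Q,ph): print((q*1000).round(0),round(p,1),[float(v) for v in row(b,tcp(q,p),z,p)])
E
python3 - <<'E'
from h import *
print(todeck(ray(cam('scene'),(448.5/4-.5+240,330.5/4-.5+180),.078)))
Q,ph=path(todeck((.595,.0908))); cont(Q[9:],ph[9:])
E
```

```text
[0.01319031 0.0494908 ]
[15. 51.] -58.7 [0.0, 0.0, -0.1, 0.0025, 0.0, 0.0018]
[18. 46.] -57.7 [0.0, 0.0, -1.1, -0.0035, -0.0003, 0.0018]
[21. 41.] -56.6 [0.0, 0.0, -2.3, -0.0095, -0.0006, 0.0018]
[24. 36.] -55.2 [0.0, 0.0, -3.6, -0.0155, -0.0008, 0.0018]
[28. 31.] -53.5 [0.0, 0.0, -5.3, -0.0215, -0.001, 0.0018]
[31. 26.] -51.5 [0.0, 0.0, -7.3, -0.0276, -0.0011, 0.0018]
[35. 22.] -49.0 [0.0, 0.0, -9.8, -0.0337, -0.0012, 0.0018]
[39. 17.] -46.0 [0.0, 0.0, -12.8, -0.0398, -0.0012, 0.0018]
[44. 13.] -42.2 [0.0, 0.0, -16.6, -0.046, -0.0012, 0.0018]
[48.  9.] -37.4 [0.0, 0.0, -21.4, -0.0522, -0.001, 0.0018]
[53.  6.] -31.4 [0.0, 0.0, -27.5, -0.0587, -0.0007, 0.0018]
[59.  3.] -23.7 [0.0, 0.0, -35.1, -0.0654, -0.0002, 0.0018]
[64.  1.] -14.3 [0.0, 0.0, -44.5, -0.0724, 0.0008, 0.0018]
[70.  0.] -3.5 [0.0, 0.0, -55.3, -0.0795, 0.0027, 0.0018]
[76.  0.] 0.0 [0.0, 0.0, -58.8, -0.0838, 0.007, 0.0018]
[82.  0.] 0.0 [0.0, 0.0, -58.8, -0.0869, 0.0121, 0.0018]
[88.  0.] 0.0 [0.0, 0.0, -58.8, -0.09, 0.0173, 0.0018]
[94.  0.] 0.0 [0.0, 0.0, -58.8, -0.0931, 0.0224, 0.0018]
[100.   0.] 0.0 [0.0, 0.0, -58.8, -0.0962, 0.0275, 0.0018]
[106.   0.] 0.0 [0.0, 0.0, -58.8, -0.0994, 0.0327, 0.0018]
[107.   0.] 0.0 [0.0, 0.0, -58.8, -0.0998, 0.0334, 0.0018]
```

>>> step_arm(
  series=[
    [[0, 0, -1, -0.0035, 0, 0.001, 0.022], [0, 0, -2.3, -0.0095, -0.0005, 0.001, 0.022], [0, 0, -3.6, -0.0155, -0.001, 0.001, 0.022], [0, 0, -5.3, -0.0215, -0.001, 0.001, 0.022], [0, 0, -7.3, -0.0275, -0.001, 0.001, 0.022], [0, 0, -9.8, -0.0335, -0.001, 0.001, 0.022], [0, 0, -12.8, -0.04, -0.001, 0.001, 0.022], [0, 0, -16.6, -0.046, -0.001, 0.001, 0.022], [0, 0, -21.4, -0.052, -0.001, 0.001, 0.022], [0, 0, -27.5, -0.0585, -0.0005, 0.001, 0.022], [0, 0, -35, -0.0655, 0, 0.001, 0.022], [0, 0, -44.5, -0.0725, 0.001, 0.001, 0.022]],
  ],
)

```text
time: 6.7
position: [0.6341, -0.0076, 0.0677]
tool_rot: [0.198, 0.98, -0.0, -0.0]
ft_force: [0.8, 0.1, -0.0]
finger_gap: 0.0218
```

```bash
python3 - <<'E'
from h import *
o=arm.get_obs(); print(o['time'],o['position'],todeck(o['position']),o['tool_rot'],o['finger_gap'],o['ft_force'])
s=arm.capture('scene'); w=arm.capture('wrist')
a=cv2.resize(s[180:330,240:440],(800,600),interpolation=cv2.INTER_CUBIC); cv2.imwrite('pics/s4.png',a[:,:,::-1])
cv2.imwrite('pics/w4.png',w[:,:,::-1])
Q,ph=path(todeck((.595,.0908))); cont(Q[21:],ph[21:])
E
```

```text
6.7 [ 0.63411131 -0.00759598  0.0676664 ] [0.0423237  0.00706597] [ 1.97937667e-01  9.80214588e-01 -1.78694662e-04 -9.30499901e-05] 0.02184035245537293 [ 0.77372646  0.13325636 -0.02705344]
[64.  1.] -14.3 [0.0, 0.0, 0.1, 0.0004, 0.0003, 0.0008]
[70.  0.] -3.5 [0.0, 0.0, -10.6, -0.0059, -0.0034, 0.0008]
[76.  0.] 0.0 [0.0, 0.0, -14.2, -0.0121, -0.0034, 0.0008]
[82.  0.] 0.0 [0.0, 0.0, -14.2, -0.0179, -0.0019, 0.0008]
[88.  0.] 0.0 [0.0, 0.0, -14.2, -0.0237, -0.0004, 0.0008]
[94.  0.] 0.0 [0.0, 0.0, -14.2, -0.0295, 0.001, 0.0008]
[100.   0.] 0.0 [0.0, 0.0, -14.2, -0.0353, 0.0025, 0.0008]
[106.   0.] 0.0 [0.0, 0.0, -14.2, -0.0411, 0.004, 0.0008]
[107.   0.] 0.0 [0.0, 0.0, -14.2, -0.042, 0.0042, 0.0008]
```

View pics/w4.png

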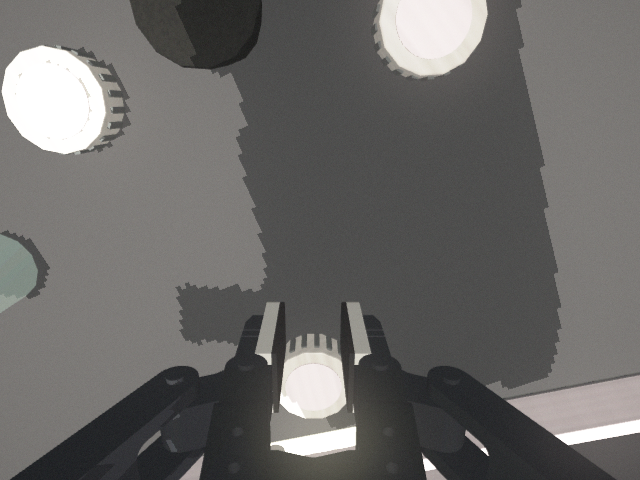

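View pics/s4.png

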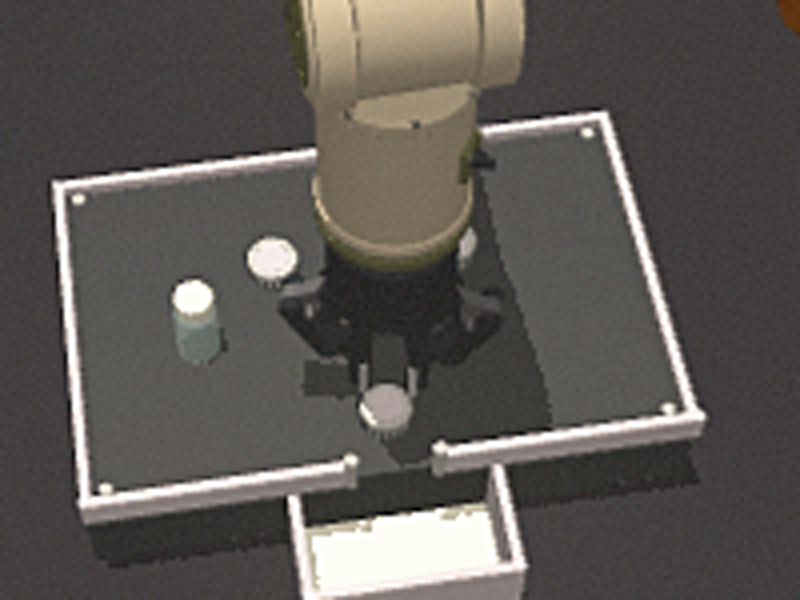

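The cap is cradled and lined up ahead of the gate. Straight push through it, then back off.

>>> step_arm(
  series=[
    [[0, 0, -7, -0.004, -0.0025, 0.001, 0.022], [0, 0, -14, -0.0085, -0.0045, 0.001, 0.022], [0, 0, -14, -0.013, -0.003, 0.001, 0.022], [0, 0, -14, -0.018, -0.002, 0.001, 0.022], [0, 0, -14, -0.0235, -0.0005, 0.001, 0.022], [0, 0, -14, -0.0295, 0.001, 0.001, 0.022], [0, 0, -14, -0.0355, 0.0025, 0.001, 0.022], [0, 0, -14, -0.041, 0.004, 0.001, 0.022], [0, 0, -14, -0.042, 0.004, 0.001, 0.022]],
  ],
)

```text
time: 7.92
position: [0.6746, -0.0198, 0.0667]
tool_rot: [0.08, 0.997, -0.0, 0.0]
ft_force: [-1.1, 0.2, 0.2]
finger_gap: 0.0221
```

```bash
python3 - <<'E'
from h import *
o=arm.get_obs(); print(o['time'],o['position'],todeck(o['position']),o['tool_rot'],o['finger_gap'],o['ft_force'])
s=arm.capture('scene')
a=cv2.resize(s[180:330,240:440],(800,600),interpolation=cv2.INTER_CUBIC); cv2.imwrite('pics/s5.png',a[:,:,::-1])
E
```

```text
7.925 [ 0.67463855 -0.01983685  0.06669483] [0.08425678 0.00124247] [ 7.99306587e-02  9.96800419e-01 -8.49722123e-05  8.44260932e-05] 0.02211665265298206 [-1.11759051  0.20367814  0.21366747]
```

View pics/s5.png

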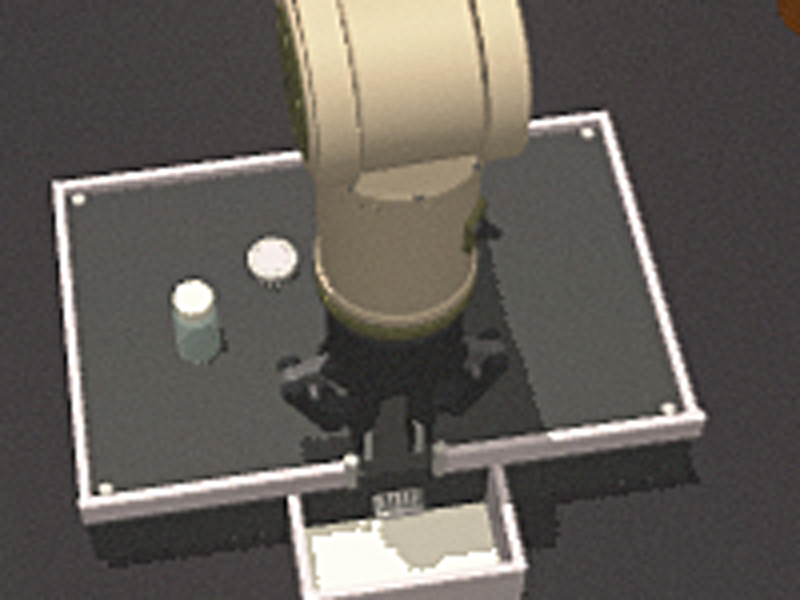

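Cap c has tipped over the edge into the well. I'll lift, move back and look.

>>> step_arm(
  series=[
    [[0, 0, 0, 0.01, 0, -0.01, 0.022], [0, 0, 0, 0.02, 0, -0.06, 0.022], [0, 0, 0, 0.05, 0, -0.12, 0.022], [0, 0, 0, 0.09, 0, -0.17, 0.022], [0, 0, 0, 0.13, 0, -0.22, 0.022], [0, 0, 0, 0.13, 0, -0.233, 0.022], [0, 0, 0, 0.13, 0, -0.233, 0.022]],
  ],
)

```text
time: 8.85
position: [0.5458, 0.0011, 0.3024]
tool_rot: [0.08, 0.997, 0.001, 0.002]
ft_force: [-0.0, -0.3, -0.5]
finger_gap: 0.0219
```

```bash
cat >> h.py <<'E'
def look(n):
    o=arm.get_obs(); print(o['time'],o['position'],todeck(o['position']),o['tool_rot'],o['q'][6])
    c=cam('wrist'); im=arm.capture('wrist')[:,:,::-1]; cv2.imwrite(f'pics/w{n}.png',im)
    s=arm.capture('scene'); cv2.imwrite(f'pics/s{n}.png',cv2.resize(s[180:330,240:440],(800,600),interpolation=cv2.INTER_CUBIC)[:,:,::-1])
    g=cv2.cvtColor(im,cv2.COLOR_BGR2GRAY); k,l,st,ce=cv2.connectedComponentsWithStats((g>170).astype(np.uint8))
    for i in range(1,k):
        if 300<st[i,4]<3000: print(ce[i].round(1),st[i,2:],'deck',todeck(ray(c,ce[i],.078)).round(4))
    return c
E
python3 - <<'E'
from h import *
look(6)
C=todeck((.548,.0638)); print(C)
plan(C)
E
```

```text
8.85 [0.54579265 0.00107729 0.30238417] [-0.04627344  0.001971  ] [7.97025434e-02 9.96815656e-01 8.34555066e-04 2.31448822e-03] 1.4023622704115692
[252.4 186.5] [ 36  36 992] deck [-0.0577 -0.0529]
[380.2 190.8] [ 34  35 913] deck [-0.0531  0.0641]
[188.9 247.6] [  38   47 1048] deck [ 0.0013 -0.117 ]
[267.3 333.8] [ 24  62 670] deck [ 0.0966 -0.0455]
[358.2 333.6] [ 23  62 708] deck [0.0969 0.0487]
[  5.3 344.3] [ 17  55 501] deck [ 0.1075 -0.3195]
[-0.05379652  0.06428002]
[[0.0, 0.0, 39.2, 0.0389, 0.0881, -0.0009], [0.0, 0.0, 39.2, 0.0389, 0.0881, 0.2321]]
push (from the low start):
[-54.  64.] -39.5 [0.0, 0.0, -0.0, -0.018, -0.0, -0.0]
[-49.  60.] -39.4 [0.0, 0.0, -0.1, -0.024, -0.0, -0.0]
[-45.  57.] -39.3 [0.0, 0.0, -0.2, -0.03, -0.0001, -0.0]
[-40.  53.] -39.0 [0.0, 0.0, -0.5, -0.036, -0.0001, -0.0]
[-35.  49.] -38.6 [0.0, 0.0, -0.9, -0.042, -0.0002, -0.0]
[-30.  45.] -38.1 [0.0, 0.0, -1.4, -0.048, -0.0003, -0.0]
[-26.  42.] -37.5 [0.0, 0.0, -2.0, -0.054, -0.0004, -0.0]
[-21.  38.] -36.8 [0.0, 0.0, -2.7, -0.06, -0.0004, -0.0]
[-16.  35.] -35.9 [0.0, 0.0, -3.6, -0.066, -0.0004,
[... 546 characters left out ...]
 -21.1, -0.1262, 0.0042, -0.0]
[42.  4.] -15.6 [0.0, 0.0, -23.9, -0.1321, 0.0055, -0.0]
[48.  3.] -12.7 [0.0, 0.0, -26.8, -0.1381, 0.007, -0.0]
[54.  2.] -9.7 [0.0, 0.0, -29.8, -0.1439, 0.0088, -0.0]
[60.  1.] -6.6 [0.0, 0.0, -32.9, -0.1497, 0.0109, -0.0]
[66.  0.] -3.4 [0.0, 0.0, -36.1, -0.1553, 0.0132, -0.0]
[72.  0.] -0.2 [0.0, 0.0, -39.3, -0.1608, 0.0159, -0.0]
[78.  0.] 0.0 [0.0, 0.0, -39.5, -0.1655, 0.0197, -0.0]
[84.  0.] 0.0 [0.0, 0.0, -39.5, -0.1701, 0.0235, -0.0]
[90.  0.] 0.0 [0.0, 0.0, -39.5, -0.1748, 0.0273, -0.0]
[96.  0.] 0.0 [0.0, 0.0, -39.5, -0.1794, 0.0311, -0.0]
[102.   0.] 0.0 [0.0, 0.0, -39.5, -0.184, 0.0349, -0.0]
[107.   0.] 0.0 [0.0, 0.0, -39.5, -0.1881, 0.0383, -0.0]
```

View pics/w6.png

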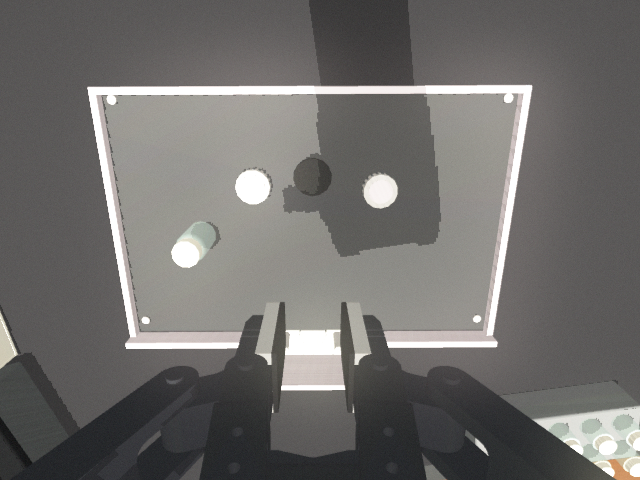

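View pics/s6.png

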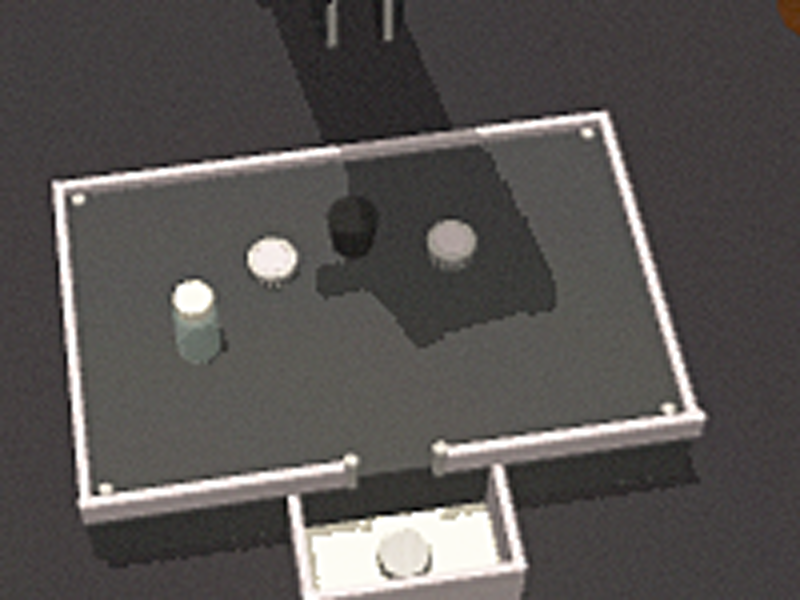

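Cap c lies flat in the well (scene 404,553) and nothing else has moved. Next is cap b.

>>> step_arm(
  series=[
    [[0, 0, 10, 0.01, 0.022, 0, 0.022], [0, 0, 20, 0.02, 0.045, 0, 0.022], [0, 0, 30, 0.03, 0.068, 0, 0.022], [0, 0, 39, 0.039, 0.088, 0, 0.022], [0, 0, 39, 0.039, 0.088, 0.05, 0.022], [0, 0, 39, 0.039, 0.088, 0.1, 0.022], [0, 0, 39, 0.039, 0.088, 0.15, 0.022], [0, 0, 39, 0.039, 0.088, 0.2, 0.022], [0, 0, 39, 0.039, 0.088, 0.22, 0.022], [0, 0, 39, 0.039, 0.088, 0.23, 0.022], [0, 0, 39, 0.039, 0.088, 0.232, 0.022]],
  ],
)

```text
time: 10.32
position: [0.521, 0.0938, 0.0669]
tool_rot: [0.408, 0.913, -0.001, -0.001]
ft_force: [0.3, 0.6, 0.5]
finger_gap: 0.0217
```

```bash
python3 - <<'E'
from h import *
look(7); Q,ph=path([-.0535,.0642]); cont(Q[:12],ph[:12])
E
```

```text
10.325 [0.520954   0.0937978  0.06686753] [-0.08515785  0.08973235] [ 4.08100863e-01  9.12936384e-01 -6.96968521e-04 -5.98838437e-04] 0.5860764603195056
[-54.  64.] -39.5 [0.0, 0.0, 0.3, -0.0177, -0.0004, 0.0011]
[-49.  60.] -39.5 [0.0, 0.0, 0.2, -0.0237, -0.0004, 0.0011]
[-44.  57.] -39.3 [0.0, 0.0, 0.0, -0.0297, -0.0005, 0.0011]
[-40.  53.] -39.0 [0.0, 0.0, -0.2, -0.0357, -0.0006, 0.0011]
[-35.  49.] -38.6 [0.0, 0.0, -0.6, -0.0417, -0.0007, 0.0011]
[-30.  45.] -38.1 [0.0, 0.0, -1.1, -0.0477, -0.0008, 0.0011]
[-25.  42.] -37.5 [0.0, 0.0, -1.7, -0.0537, -0.0009, 0.0011]
[-21.  38.] -36.8 [0.0, 0.0, -2.5, -0.0597, -0.001, 0.0011]
[-16.  34.] -35.9 [0.0, 0.0, -3.4, -0.0657, -0.001, 0.0011]
[-11.  31.] -34.9 [0.0, 0.0, -4.4, -0.0718, -0.001, 0.0011]
[-6. 28.] -33.7 [0.0, 0.0, -5.5, -0.0778, -0.001, 0.0011]
[-1. 24.] -32.4 [0.0, 0.0, -6.9, -0.0838, -0.0008, 0.0011]
```

View pics/w7.png

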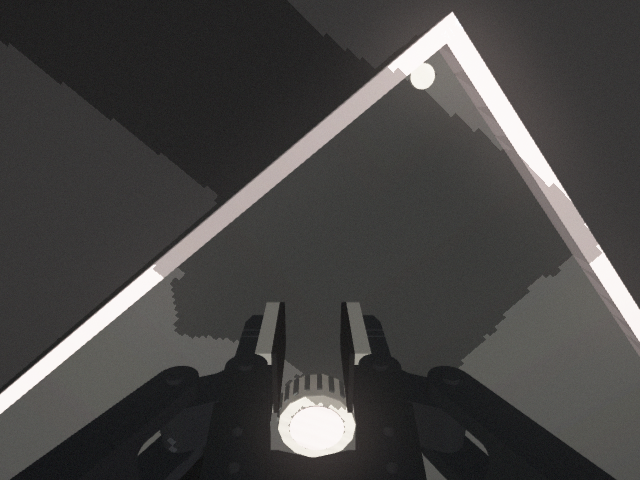

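Cap b is centred ahead of the fingertips (317,425). Push.

>>> step_arm(
  series=[
    [[0, 0, 0, -0.009, 0, 0.0005, 0.022], [0, 0, 0, -0.0175, 0, 0.0005, 0.022], [0, 0, 0, -0.0235, -0.0005, 0.0005, 0.022], [0, 0, 0, -0.0295, -0.0005, 0.0005, 0.022], [0, 0, 0, -0.0355, -0.0005, 0.0005, 0.022], [0, 0, -0.6, -0.0415, -0.0005, 0.0005, 0.022], [0, 0, -1, -0.0475, -0.001, 0.0005, 0.022], [0, 0, -1.7, -0.0535, -0.001, 0.0005, 0.022], [0, 0, -2.5, -0.0595, -0.001, 0.0005, 0.022], [0, 0, -3.4, -0.0655, -0.001, 0.0005, 0.022], [0, 0, -4.4, -0.0715, -0.001, 0.0005, 0.022], [0, 0, -5.5, -0.0775, -0.001, 0.0005, 0.022]],
  ],
)

```text
time: 11.92
position: [0.5726, 0.0354, 0.0673]
tool_rot: [0.363, 0.932, -0.0, -0.0]
ft_force: [-0.4, 0.5, 0.6]
finger_gap: 0.0215
```

```bash
python3 - <<'E'
from h import *
look(8); Q,ph=path([-.0535,.0642]); cont(Q[10:24],ph[10:24])
E
```

```text
11.925 [0.57262091 0.03538548 0.06729027] [-0.02507603  0.04001672] [ 3.63121681e-01  9.31741726e-01 -1.36718289e-05 -5.95773713e-06] 0.820997350967353
[633.4  15.9] [ 18  48 446] deck [-0.0627  0.176 ]
[267.3 331.8] [ 24  62 792] deck [-0.0367  0.0266]
[357.9 331.7] [ 24  62 777] deck [-0.0181  0.0546]
[619.  456.8] [  57   51 1770] deck [0.0934 0.1142]
[-6. 28.] -33.7 [0.0, 0.0, -0.1, 0.0004, 0.0006, 0.0003]
[-1. 24.] -32.4 [0.0, 0.0, -1.4, -0.0056, 0.0001, 0.0003]
[ 4. 21.] -30.9 [0.0, 0.0, -2.8, -0.0116, -0.0002, 0.0003]
[ 9. 18.] -29.3 [0.0, 0.0, -4.5, -0.0177, -0.0005, 0.0003]
[15. 15.] -27.4 [0.0, 0.0, -6.3, -0.0237, -0.0006, 0.0003]
[20. 13.] -25.4 [0.0, 0.0, -8.3, -0.0297, -0.0007, 0.0003]
[25. 10.] -23.2 [0.0, 0.0, -10.5, -0.0358, -0.0005, 0.0003]
[31.  8.] -20.8 [0.0, 0.0, -12.9, -0.0419, -0.0002, 0.0003]
[37.  6.] -18.3 [0.0, 0.0, -15.5, -0.0479, 0.0002, 0.0003]
[42.  4.] -15.5 [0.0, 0.0, -18.2, -0.054, 0.0009, 0.0003]
[48.  3.] -12.6 [0.0, 0.0, -21.1, -0.06, 0.0019, 0.0003]
[54.  2.] -9.6 [0.0, 0.0, -24.2, -0.066, 0.0031, 0.0003]
[60.  1.] -6.4 [0.0, 0.0, -27.3, -0.072, 0.0046, 0.0003]
[66.  0.] -3.2 [0.0, 0.0, -30.5, -0.0778, 0.0064, 0.0003]
```

View pics/w8.png

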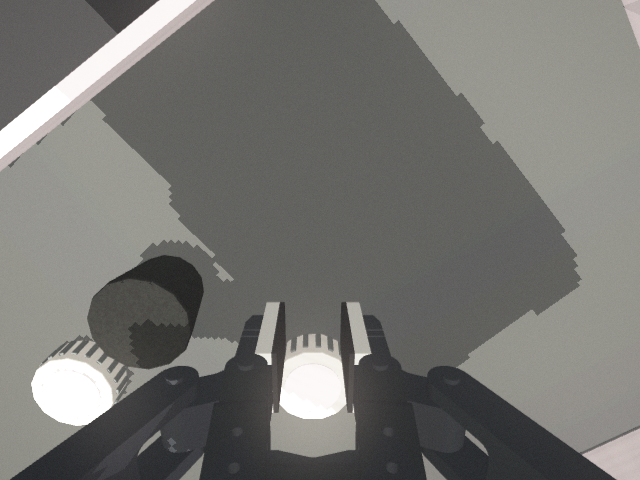

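Cap b rides in the cradle at (315,390). Continue around the curve.

>>> step_arm(
  series=[
    [[0, 0, -1.4, -0.0055, 0, 0.0003, 0.022], [0, 0, -2.8, -0.0115, 0, 0.0003, 0.022], [0, 0, -4.5, -0.0175, -0.0005, 0.0003, 0.022], [0, 0, -6.3, -0.0235, -0.0005, 0.0003, 0.022], [0, 0, -8.3, -0.0295, -0.0005, 0.0003, 0.022], [0, 0, -10.5, -0.0355, -0.0005, 0.0003, 0.022], [0, 0, -13, -0.042, 0, 0.0003, 0.022], [0, 0, -15.5, -0.048, 0, 0.0003, 0.022], [0, 0, -18, -0.054, 0.001, 0.0003, 0.022], [0, 0, -21, -0.06, 0.002, 0.0003, 0.022], [0, 0, -24, -0.066, 0.003, 0.0003, 0.022], [0, 0, -27.3, -0.072, 0.0045, 0.0003, 0.022]],
  ],
)

```text
time: 13.52
position: [0.6286, -0.0103, 0.0669]
tool_rot: [0.132, 0.991, -0.0, -0.0]
ft_force: [0.1, -0.9, 0.6]
finger_gap: 0.0217
```

```bash
python3 - <<'E'
from h import *
look(9); Q,ph=path([-.0535,.0642]); cont(Q[22:],ph[22:])
E
```

```text
13.525 [ 0.62859067 -0.01030142  0.06692008] [0.03728809 0.003539  ] [ 1.32308792e-01  9.91208541e-01 -8.04855721e-05 -7.87065902e-05] 1.3570509631348986
[  9.2 280.6] [ 31  28 361] deck [ 0.0021 -0.1014]
[267.5 332. ] [ 24  62 739] deck [ 0.0328 -0.0134]
[358.2 332.6] [ 23  62 717] deck [0.0367 0.0201]
[317.9 448. ] [ 86  18 888] deck [ 0.0892 -0.0006]
[60.  1.] -6.4 [0.0, 0.0, 0.0, -0.0, 0.0, -0.0001]
[66.  0.] -3.2 [0.0, 0.0, -3.2, -0.006, -0.0011, -0.0001]
[72.  0.] -0.0 [0.0, 0.0, -6.4, -0.0121, -0.0018, -0.0001]
[78.  0.] 0.0 [0.0, 0.0, -6.4, -0.0181, -0.0012, -0.0001]
[84.  0.] 0.0 [0.0, 0.0, -6.4, -0.0241, -0.0005, -0.0001]
[90.  0.] 0.0 [0.0, 0.0, -6.4, -0.03, 0.0002, -0.0001]
[96.  0.] 0.0 [0.0, 0.0, -6.4, -0.036, 0.0008, -0.0001]
[102.   0.] 0.0 [0.0, 0.0, -6.4, -0.0419, 0.0015, -0.0001]
[107.   0.] 0.0 [0.0, 0.0, -6.4, -0.0469, 0.0021, -0.0001]
```

View pics/s9.png

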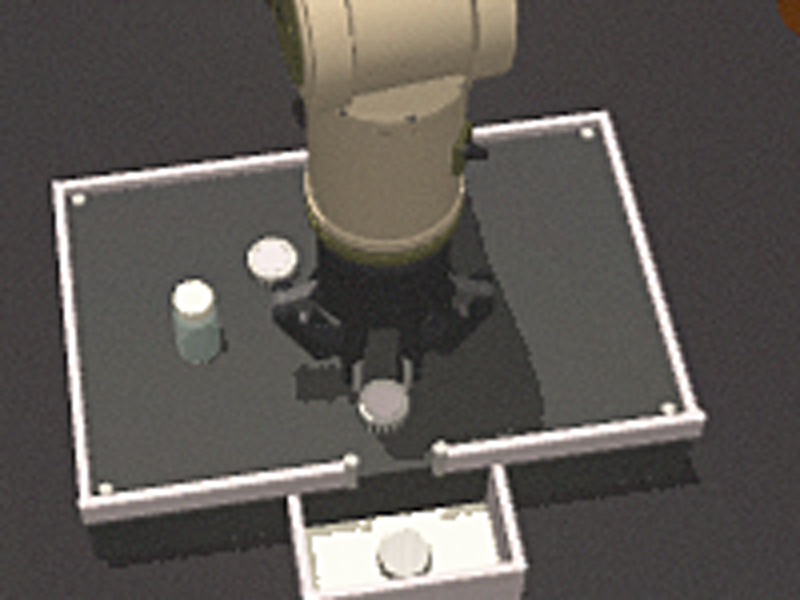

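Cap b is in front of the gate (scene 384,402). Straight through, then lift back.

>>> step_arm(
  series=[
    [[0, 0, -3.2, -0.006, -0.001, 0, 0.022], [0, 0, -6.4, -0.012, -0.002, 0, 0.022], [0, 0, -6.4, -0.018, -0.001, 0, 0.022], [0, 0, -6.4, -0.024, -0.0005, 0, 0.022], [0, 0, -6.4, -0.03, 0, 0, 0.022], [0, 0, -6.4, -0.036, 0.001, 0, 0.022], [0, 0, -6.4, -0.042, 0.0015, 0, 0.022], [0, 0, -6.4, -0.047, 0.002, 0, 0.022], [0, 0, -6.4, -0.047, 0.002, 0, 0.022], [0, 0, -6.4, -0.047, 0.002, 0, 0.022]],
  ],
)

```text
time: 14.88
position: [0.6741, -0.0203, 0.0669]
tool_rot: [0.078, 0.997, -0.0, -0.0]
ft_force: [0.3, -0.2, 0.3]
finger_gap: 0.022
```

>>> step_arm(
  series=[
    [[0, 0, 0, 0.01, 0, -0.01, 0.022], [0, 0, 0, 0.02, 0, -0.06, 0.022], [0, 0, 0, 0.05, 0, -0.12, 0.022], [0, 0, 0, 0.09, 0, -0.17, 0.022], [0, 0, 0, 0.13, 0, -0.22, 0.022], [0, 0, 0, 0.13, 0, -0.233, 0.022], [0, 0, 0, 0.13, 0, -0.233, 0.022]],
  ],
)

```text
time: 15.75
position: [0.5457, 0.0001, 0.3027]
tool_rot: [0.078, 0.997, 0.001, 0.002]
ft_force: [0.1, -0.1, -1.4]
finger_gap: 0.0223
```

```bash
python3 - <<'E'
from h import *
look(10); plan([-.0578,-.053])
E
```

```text
15.75 [5.45720260e-01 7.52858076e-05 3.02721964e-01] [-0.04618993  0.00096986] [7.79151692e-02 9.96956785e-01 6.46484302e-04 2.44492308e-03] 1.3879005844190733
[253.6 186. ] [ 36  36 998] deck [-0.0577 -0.053 ]
[190.4 246.3] [  38   46 1078] deck [ 0.0007 -0.1164]
[267.3 332.7] [ 23  62 719] deck [ 0.0958 -0.0461]
[358.3 333.4] [ 23  62 718] deck [0.0968 0.0482]
[  5.5 342.8] [ 18  57 525] deck [ 0.1073 -0.3199]
[[0.0, 0.0, -33.4, 0.0451, -0.0761, -0.0007], [0.0, 0.0, -33.4, 0.0451, -0.0761, 0.2323]]
push (from the low start):
[-58. -53.] 33.4 [0.0, 0.0, -0.0, -0.018, 0.0, -0.0]
[-53. -50.] 33.3 [0.0, 0.0, 0.1, -0.024, 0.0, -0.0]
[-48. -46.] 33.1 [0.0, 0.0, 0.2, -0.03, 0.0001, -0.0]
[-43. -43.] 32.9 [0.0, 0.0, 0.5, -0.036, 0.0001, -0.0]
[-38. -40.] 32.5 [0.0, 0.0, 0.9, -0.042, 0.0002, -0.0]
[-33. -37.] 32.0 [0.0, 0.0, 1.4, -0.048, 0.0003, -0.0]
[-28. -34.] 31.3 [0.0, 0.0, 2.0, -0.054, 0.0004, -0.0]
[-22. -30.] 30.6 [0.0, 0.0, 2.8, -0.06, 0.0004, -0.0]
[-17. -27.] 29.7 [0.0, 0.0, 3.6, -0.066, 0.0004, -0.0]
[-12. -25.] 28.7 [0.0, 0.0, 4.6, -0.072, 0.0004, -0.0]
[ -7. -22.] 27.6 [0.0, 0
[... 446 characters left out ...]
, 0.0, 19.5, -0.1261, -0.0043, -0.0]
[44. -3.] 11.6 [0.0, 0.0, 21.8, -0.132, -0.0056, -0.0]
[50. -2.] 9.2 [0.0, 0.0, 24.2, -0.1379, -0.0071, -0.0]
[56. -1.] 6.8 [0.0, 0.0, 26.6, -0.1437, -0.0088, -0.0]
[62. -0.] 4.3 [0.0, 0.0, 29.0, -0.1495, -0.0108, -0.0]
[68. -0.] 1.8 [0.0, 0.0, 31.5, -0.1552, -0.0129, -0.0]
[74.  0.] 0.0 [0.0, 0.0, 33.4, -0.1606, -0.0156, -0.0]
[80.  0.] 0.0 [0.0, 0.0, 33.4, -0.1656, -0.0189, -0.0]
[86.  0.] 0.0 [0.0, 0.0, 33.4, -0.1706, -0.0222, -0.0]
[92.  0.] 0.0 [0.0, 0.0, 33.4, -0.1756, -0.0255, -0.0]
[98.  0.] 0.0 [0.0, 0.0, 33.4, -0.1806, -0.0288, -0.0]
[104.   0.] 0.0 [0.0, 0.0, 33.4, -0.1857, -0.0321, -0.0]
[107.   0.] 0.0 [0.0, 0.0, 33.4, -0.1885, -0.0339, -0.0]
```

View pics/s10.png

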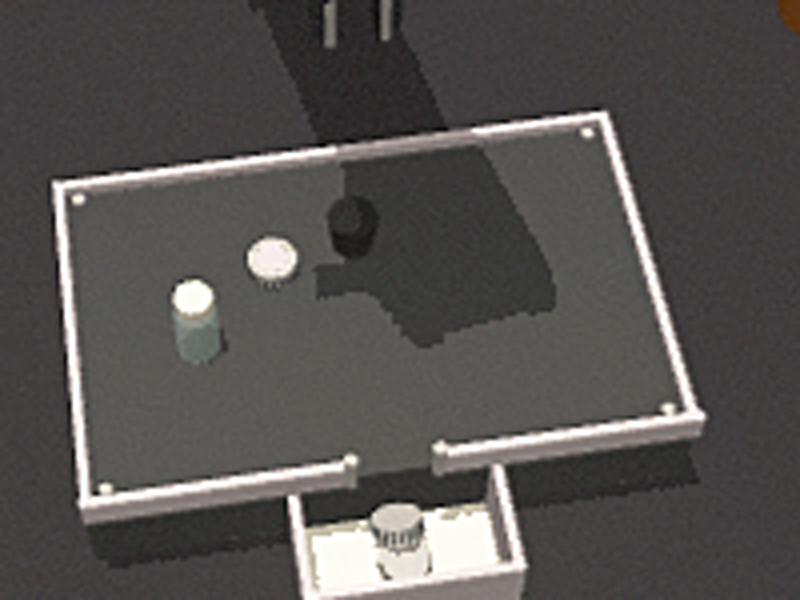

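View pics/w10.png

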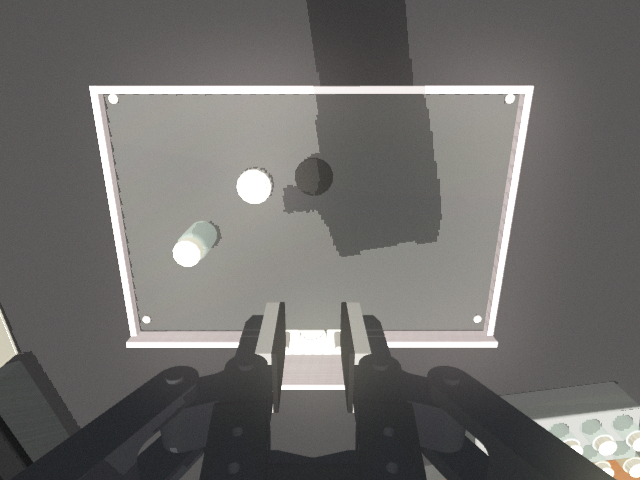

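Caps c and b are both in the well, with b resting over the edge of c. Before cap a, I'll check how low the gripper's wide elbows sit, because the vial (56 mm tall) stands beside this push.

```bash
python3 - <<'E'
from h import *
cs,cd=cam('scene'),cam('side'); o=arm.get_obs(); p=o['position']
a,b=proj(cs,p),proj(cd,p); print(a,b,p)
for n,c,u in(('scene',cs,a),('side',cd,b)):
    im=arm.capture(n); x,y=int(u[0])-75,int(u[1])-90; x=max(x,0);y=max(y,0); print(n,x,y)
    cv2.imwrite(f'pics/g_{n}.png',cv2.resize(im[y:y+120,x:x+150],None,fx=5,fy=5,interpolation=cv2.INTER_CUBIC)[:,:,::-1])
E
```

```text
[328.50016856 189.14232949] [332.65299202 136.72902855] [ 5.45371800e-01 -1.11489411e-04  2.99323247e-01]
scene 253 99
side 257 46
```

View pics/g_scene.png

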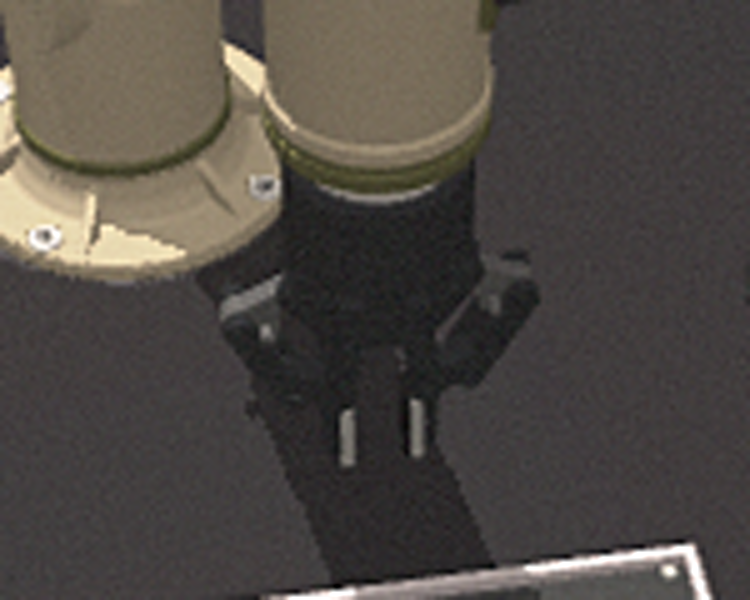

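View pics/g_side.png

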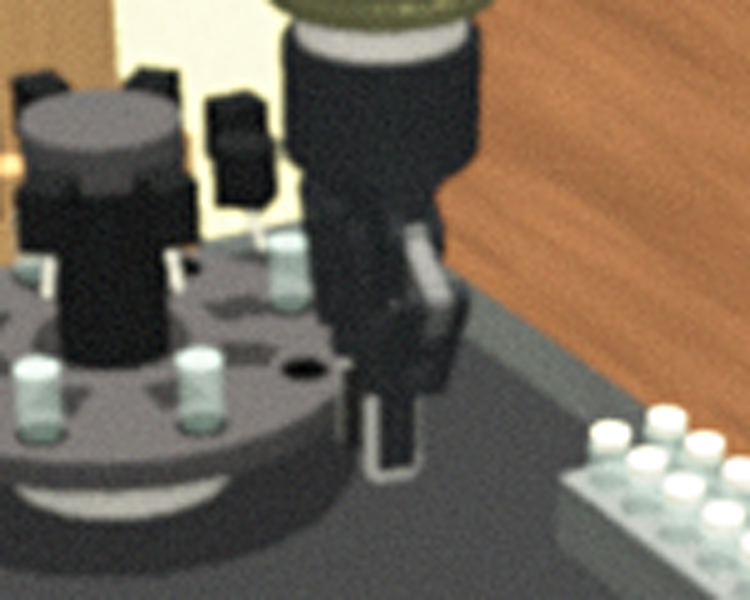

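```bash
python3 - <<'E'
from h import *
cs,cd=cam('scene'),cam('side')
P=np.array([.54537,-.00011,.29932]); q=Ro.from_quat([.078,.997,0,0])
def f(s): return np.array([(s[0]+.5)/5-.5+253,(s[1]+.5)/5-.5+99])
def g(s): return np.array([(s[0]+.5)/5-.5+257,(s[1]+.5)/5-.5+46])
M=lambda c:c[0]@np.c_[c[1],c[2]]
for n,s,d in [('elbow low-out',(222,320),(465,292)),('elbow top',(275,285),(415,228)),('knee',(260,380),(443,388)),('knee2',(300,397),(443,388)),('pad tip R',(348,463),(392,478))]:
    X=cv2.triangulatePoints(M(cs),M(cd),f(s),g(d)).ravel(); X=X[:3]/X[3]
    print(n,'tool xyz mm',(q.inv().apply(X-P)*1000).round(1),'reproj',(proj(cs,X)-f(s)).round(1),(proj(cd,X)-g(d)).round(1))
E
```

```text
elbow low-out tool xyz mm [ -6.9 -66.  -98.5] reproj [-0.5  1. ] [-0.7 -0.7]
elbow top tool xyz mm [   0.6  -41.1 -112. ] reproj [ 0.4 -0.9] [0.7 0.6]
knee tool xyz mm [ -3.5 -52.7 -55.4] reproj [-0.8  1.5] [-1.1 -1. ]
knee2 tool xyz mm [ -9.4 -37.1 -47.6] reproj [-0.9  1.8] [-1.3 -1.1]
pad tip R tool xyz mm [ -0.2 -14.    3.5] reproj [ 0.1 -0.2] [0.1 0.1]
```

Elbows sit about 98 mm above the tips and the knees about 50 mm up at ±50 mm, so cap a's path clears the vial by about 9 mm. I'll narrow the fingers slightly (18 mm), run 3 mm higher, and re-check the vial position.

```bash
sed -i 's/^D=.0226/D=.0242/' h.py; python3 - <<'E'
from h import *
im=cv2.imread('pics/w10.png'); c=cam('wrist')
print('vial',todeck(ray(c,(186,253),.120)),'base?',todeck(ray(c,(203,236),.066)),'stopper',todeck(ray(c,(313.5,176),.096)))
C=np.array([-.0577,-.053]); V=np.array([-.010,-.107]); S=np.array([-.071,.001])
Q,ph=path(C)
for n,T,r in(('vial',V,14),('stopper',S,17)):
    L=[]
    for q,p in zip(Q,ph):
        f=np.radians(p); d=(T-tcp(q,p))*1000; L.append((abs(d@[np.cos(f),np.sin(f)]).round(0),(abs(d@[-np.sin(f),np.cos(f)])-r).round(0)))
    print(n,[(float(a),float(b)) for a,b in L])
plan(C,z=.0695)
E
```

```text
vial [-0.01148896 -0.10674247] base? [-0.00938173 -0.10644847] stopper [-0.07245739  0.00091317]
vial [(34.0, 57.0), (28.0, 57.0), (23.0, 57.0), (17.0, 57.0), (11.0, 57.0), (6.0, 58.0), (1.0, 58.0), (4.0, 58.0), (9.0, 59.0), (14.0, 59.0), (18.0, 60.0), (23.0, 61.0), (27.0, 62.0), (31.0, 64.0), (35.0, 65.0), (38.0, 67.0), (41.0, 69.0), (44.0, 72.0), (47.0, 74.0), (49.0, 77.0), (52.0, 80.0), (54.0, 84.0), (55.0, 87.0), (57.0, 90.0), (59.0, 93.0), (65.0, 93.0), (71.0, 93.0), (77.0, 93.0), (83.0, 93.0), (89.0, 93.0), (93.0, 93.0)]
stopper [(43.0, 35.0), (37.0, 35.0), (31.0, 35.0), (24.0, 35.0), (18.0, 35.0), (12.0, 35.0), (5.0, 35.0), (2.0, 35.0), (9.0, 34.0), (15.0, 34.0), (22.0, 33.0), (29.0, 32.0), (37.0, 30.0), (44.0, 29.0), (51.0, 27.0), (59.0, 24.0), (66.0, 21.0), (73.0, 18.0), (80.0, 14.0), (88.0, 10.0), (95.0, 5.0), (101.0, -0.0), (108.0, -6.0), (114.0, -12.0), (120.0, -16.0), (126.0, -16.0), (132.0, -16.0), (138.0, -16.0), (144.0, -16.0), (150.0, -16.0), (154.0, -16.0)]
[[0.0, 0.0, -33.5, 0.0463, -0.077, -0.0017], [0.0, 0.0, -33.5, 0.0463, -0.077, 0.2288]]
push (from the low sta
[... 1015 characters left out ...]
[0.0, 0.0, 19.6, -0.1262, -0.0038, -0.0]
[44. -3.] 11.5 [0.0, 0.0, 21.8, -0.1321, -0.005, -0.0]
[50. -2.] 9.2 [0.0, 0.0, 24.2, -0.138, -0.0065, -0.0]
[56. -1.] 6.8 [0.0, 0.0, 26.6, -0.1439, -0.0081, -0.0]
[62. -0.] 4.3 [0.0, 0.0, 29.1, -0.1497, -0.01, -0.0]
[68. -0.] 1.8 [0.0, 0.0, 31.6, -0.1554, -0.0121, -0.0]
[74.  0.] 0.0 [0.0, 0.0, 33.4, -0.1609, -0.0147, -0.0]
[80.  0.] 0.0 [0.0, 0.0, 33.4, -0.1659, -0.018, -0.0]
[86.  0.] 0.0 [0.0, 0.0, 33.4, -0.1709, -0.0213, -0.0]
[92.  0.] 0.0 [0.0, 0.0, 33.4, -0.1759, -0.0246, -0.0]
[98.  0.] 0.0 [0.0, 0.0, 33.4, -0.1809, -0.0279, -0.0]
[104.   0.] 0.0 [0.0, 0.0, 33.4, -0.1859, -0.0312, -0.0]
[107.   0.] 0.0 [0.0, 0.0, 33.4, -0.1887, -0.0331, -0.0]
```

>>> step_arm(
  series=[
    [[0, 0, -8.5, 0.012, -0.019, 0, 0.018], [0, 0, -17, 0.023, -0.038, 0, 0.018], [0, 0, -25, 0.035, -0.058, 0, 0.018], [0, 0, -33.4, 0.0465, -0.077, 0, 0.018], [0, 0, -33.4, 0.0465, -0.077, 0.05, 0.018], [0, 0, -33.4, 0.0465, -0.077, 0.1, 0.018], [0, 0, -33.4, 0.0465, -0.077, 0.15, 0.018], [0, 0, -33.4, 0.0465, -0.077, 0.2, 0.018], [0, 0, -33.4, 0.0465, -0.077, 0.22, 0.018], [0, 0, -33.4, 0.0465, -0.077, 0.228, 0.018], [0, 0, -33.4, 0.0465, -0.077, 0.229, 0.018]],
  ],
)

```text
time: 17.32
position: [0.4876, -0.069, 0.0705]
tool_rot: [-0.212, 0.977, 0.0, -0.001]
ft_force: [-0.1, 0.9, 0.0]
finger_gap: 0.0181
```

```bash
python3 - <<'E'
from h import *
look(11); Q,ph=path([-.0577,-.053]); cont(Q[:13],ph[:13],z=.0695)
E
```

```text
17.325 [ 0.48764317 -0.06899513  0.07051444] [-0.09288186 -0.07625406] [-2.11627272e-01  9.77350236e-01  5.45788923e-05 -6.41426225e-04] 2.12592716636587
[-58. -53.] 33.4 [0.0, 0.0, -0.0, -0.0172, 0.0004, 0.0021]
[-53. -50.] 33.3 [0.0, 0.0, 0.0, -0.0232, 0.0004, 0.0021]
[-48. -46.] 33.2 [0.0, 0.0, 0.2, -0.0292, 0.0005, 0.0021]
[-43. -43.] 32.9 [0.0, 0.0, 0.5, -0.0352, 0.0006, 0.0021]
[-38. -40.] 32.5 [0.0, 0.0, 0.8, -0.0412, 0.0007, 0.0021]
[-33. -37.] 32.0 [0.0, 0.0, 1.4, -0.0472, 0.0008, 0.0021]
[-27. -34.] 31.4 [0.0, 0.0, 2.0, -0.0532, 0.0009, 0.0021]
[-22. -30.] 30.6 [0.0, 0.0, 2.7, -0.0592, 0.0009, 0.0021]
[-17. -27.] 29.7 [0.0, 0.0, 3.6, -0.0653, 0.001, 0.0021]
[-12. -25.] 28.7 [0.0, 0.0, 4.6, -0.0713, 0.001, 0.0021]
[ -7. -22.] 27.6 [0.0, 0.0, 5.7, -0.0773, 0.0009, 0.0021]
[ -1. -19.] 26.3 [0.0, 0.0, 7.0, -0.0833, 0.0008, 0.0021]
[  4. -16.] 25.0 [0.0, 0.0, 8.4, -0.0893, 0.0005, 0.0021]
```

View pics/w11.png

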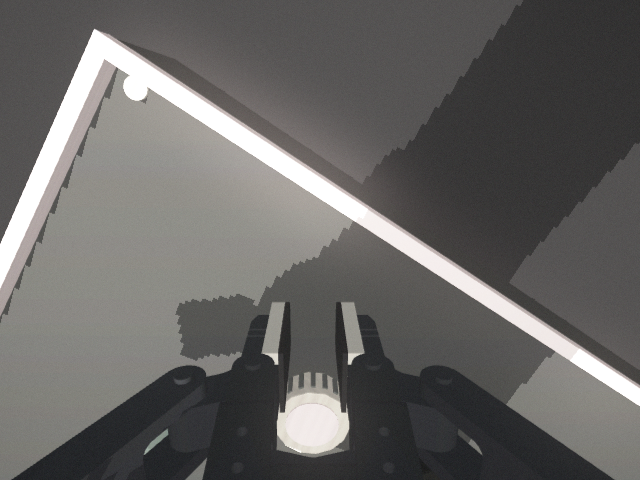

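View pics/s11.png

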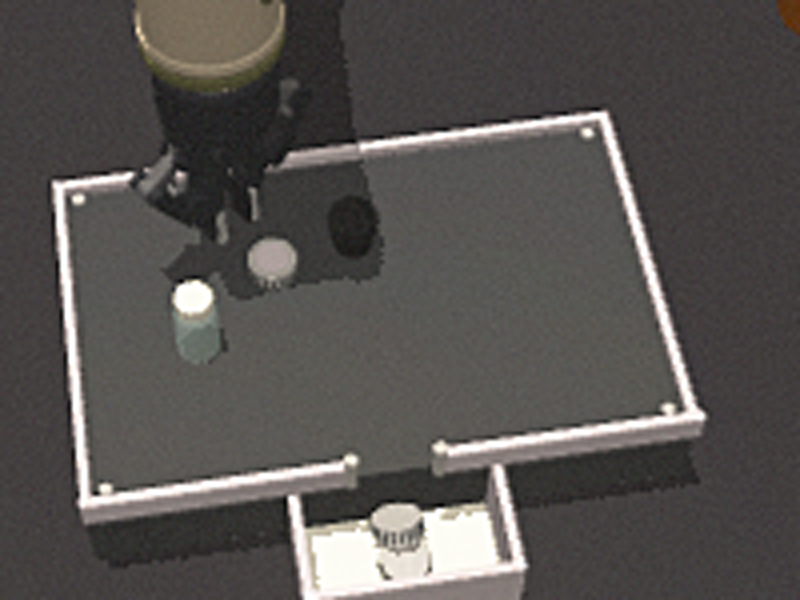

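The cap is centred (314,428), and the fingers are clear of the stopper and vial. Start the push in two halves, looking partway as it passes the vial.

>>> step_arm(
  series=[
    [[0, 0, 0, -0.009, 0, 0.0018, 0.018], [0, 0, 0, -0.017, 0.0005, 0.0018, 0.018], [0, 0, 0, -0.023, 0.0005, 0.0018, 0.018], [0, 0, 0, -0.029, 0.0005, 0.0018, 0.018], [0, 0, 0.5, -0.035, 0.0005, 0.0018, 0.018]],
  ],
)

```text
time: 18.05
position: [0.5198, -0.0538, 0.0692]
tool_rot: [-0.207, 0.978, -0.0, -0.0]
ft_force: [-0.8, -1.1, 0.5]
finger_gap: 0.018
```

```bash
python3 - <<'E'
from h import *
look(12); d=arm.capture('side'); cv2.imwrite('pics/d12.png',cv2.resize(d[150:300,260:440],(720,600),interpolation=cv2.INTER_CUBIC)[:,:,::-1])
Q,ph=path([-.0577,-.053]); cont(Q[3:16],ph[3:16],z=.0695)
E
```

```text
18.05 [ 0.51981266 -0.05380688  0.06916936] [-0.06344948 -0.05627173] [-2.07203306e-01  9.78297898e-01 -1.11595239e-05 -1.13287450e-04] 2.0900468293860954
[-43. -43.] 32.9 [0.0, 0.0, -0.0, -0.0004, -0.0003, -0.0004]
[-38. -40.] 32.5 [0.0, 0.0, 0.4, -0.0064, -0.0002, -0.0004]
[-33. -37.] 32.0 [0.0, 0.0, 0.9, -0.0124, -0.0, -0.0004]
[-27. -34.] 31.4 [0.0, 0.0, 1.5, -0.0184, 0.0001, -0.0004]
[-22. -30.] 30.6 [0.0, 0.0, 2.2, -0.0244, 0.0002, -0.0004]
[-17. -27.] 29.7 [0.0, 0.0, 3.1, -0.0305, 0.0003, -0.0004]
[-12. -25.] 28.7 [0.0, 0.0, 4.1, -0.0365, 0.0004, -0.0004]
[ -7. -22.] 27.6 [0.0, 0.0, 5.2, -0.0425, 0.0004, -0.0004]
[ -1. -19.] 26.3 [0.0, 0.0, 6.5, -0.0485, 0.0003, -0.0004]
[  4. -16.] 25.0 [0.0, 0.0, 7.9, -0.0545, 0.0001, -0.0004]
[ 10. -14.] 23.4 [0.0, 0.0, 9.4, -0.0606, -0.0002, -0.0004]
[ 15. -12.] 21.8 [0.0, 0.0, 11.1, -0.0666, -0.0005, -0.0004]
[21. -9.] 20.0 [0.0, 0.0, 12.9, -0.0726, -0.001, -0.0004]
```

View pics/s12.png

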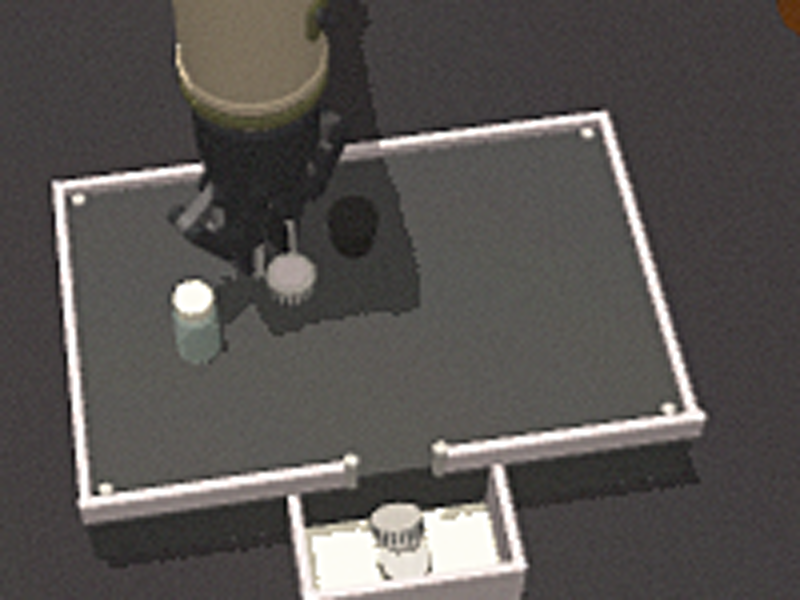

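View pics/d12.png

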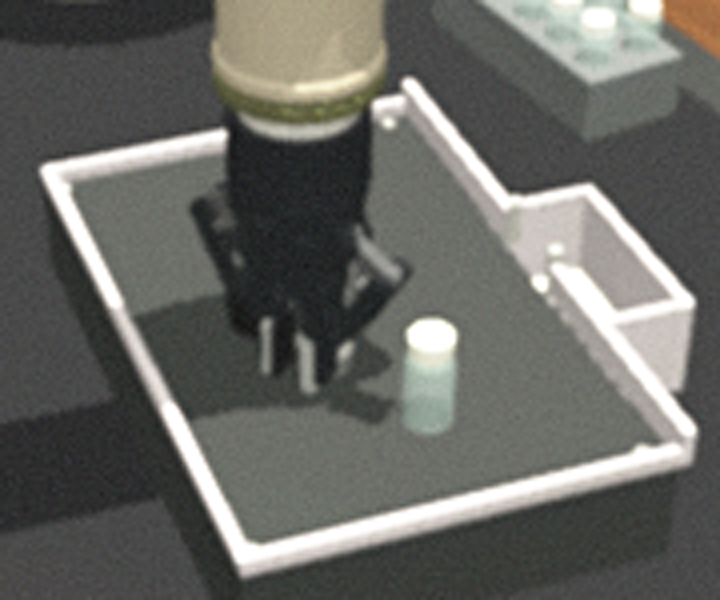

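View pics/w12.png

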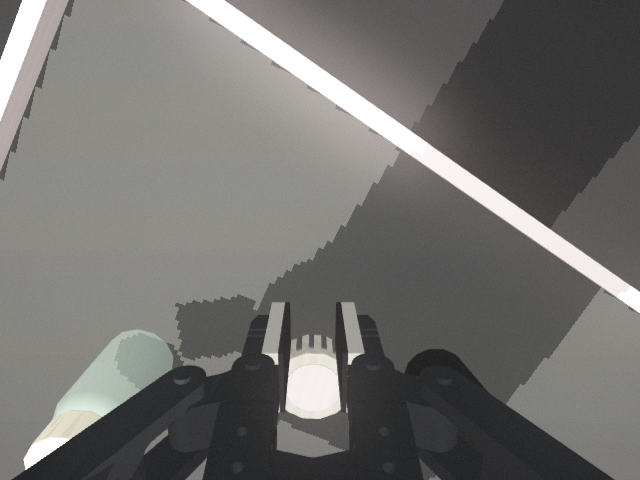

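The cap is cradled. The elbow stays above the vial's top and the knee short of it. Continue along the curve.

>>> step_arm(
  series=[
    [[0, 0, 0.4, -0.0065, 0, 0, 0.018], [0, 0, 0.9, -0.0125, 0, 0, 0.018], [0, 0, 1.5, -0.0185, 0, 0, 0.018], [0, 0, 2.2, -0.0245, 0, 0, 0.018], [0, 0, 3, -0.0305, 0, 0, 0.018], [0, 0, 4, -0.0365, 0, 0, 0.018], [0, 0, 5.2, -0.0425, 0, 0, 0.018], [0, 0, 6.5, -0.0485, 0, 0, 0.018], [0, 0, 8, -0.0545, 0, 0, 0.018], [0, 0, 9.4, -0.0605, 0, 0, 0.018], [0, 0, 11, -0.0665, -0.0005, 0, 0.018], [0, 0, 13, -0.0725, -0.001, 0, 0.018]],
  ],
)

```text
time: 19.7
position: [0.5865, -0.0253, 0.0692]
tool_rot: [-0.094, 0.996, -0.0, -0.0]
ft_force: [-0.1, -0.0, 0.0]
finger_gap: 0.0181
```

```bash
python3 - <<'E'
from h import *
look(13)
Q,ph=path([-.0577,-.053]); cont(Q[15:],ph[15:],z=.0695)
E
```

```text
19.7 [ 0.58653734 -0.02529338  0.06916896] [-0.0019395  -0.01777853] [-9.42605048e-02  9.95547566e-01 -1.17588624e-05 -3.91176726e-05] 1.8322787754160705
[615.7  10. ] [  70   31 1124] deck [-0.1345  0.0288]
[273.4 330.9] [ 23  63 827] deck [ 0.0013 -0.0326]
[351.7 331. ] [ 23  63 817] deck [-0.0086 -0.0048]
[311.8 440.7] [  72   30 1629] deck [ 0.0457 -0.0014]
[ 19.2 454.6] [  57   48 1552] deck [ 0.0944 -0.1156]
[21. -9.] 20.0 [0.0, 0.0, -0.2, 0.0003, -0.0002, -0.0003]
[26. -7.] 18.0 [0.0, 0.0, 1.8, -0.0057, 0.0006, -0.0003]
[32. -6.] 16.0 [0.0, 0.0, 3.8, -0.0118, 0.0012, -0.0003]
[38. -4.] 13.8 [0.0, 0.0, 6.0, -0.0178, 0.0016, -0.0003]
[44. -3.] 11.5 [0.0, 0.0, 8.2, -0.0239, 0.0018, -0.0003]
[50. -2.] 9.2 [0.0, 0.0, 10.6, -0.03, 0.0018, -0.0003]
[56. -1.] 6.8 [0.0, 0.0, 13.0, -0.0361, 0.0015, -0.0003]
[62. -0.] 4.3 [0.0, 0.0, 15.5, -0.0421, 0.0011, -0.0003]
[68. -0.] 1.8 [0.0, 0.0, 18.0, -0.0482, 0.0003, -0.0003]
[74.  0.] 0.0 [0.0, 0.0, 19.8, -0.0541, -0.0009, -0.0003]
[80.  0.] 0.0 [0.0, 0.0, 19.8, -0.0597, -0.0029, -0.0003]
[86.  0.] 0.0 [0.0, 0.0, 19.8, -0.0654, -0.005, -0.0003]
[92.  0.] 0.0 [0.0, 0.0, 19.8, -0.071, -0.007, -0.0003]
[98.  0.] 0.0 [0.0, 0.0, 19.8, -0.0767, -0.009, -0.0003]
[104.   0.] 0.0 [0.0, 0.0, 19.8, -0.0823, -0.0111, -0.0003]
[107.   0.] 0.0 [0.0, 0.0, 19.8, -0.0854, -0.0122, -0.0003]
```

View pics/s13.png

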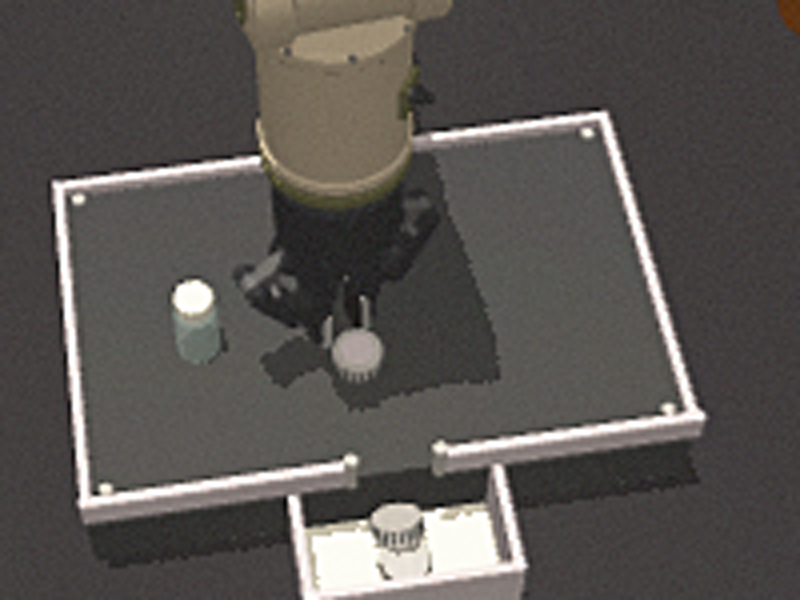

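View pics/w13.png

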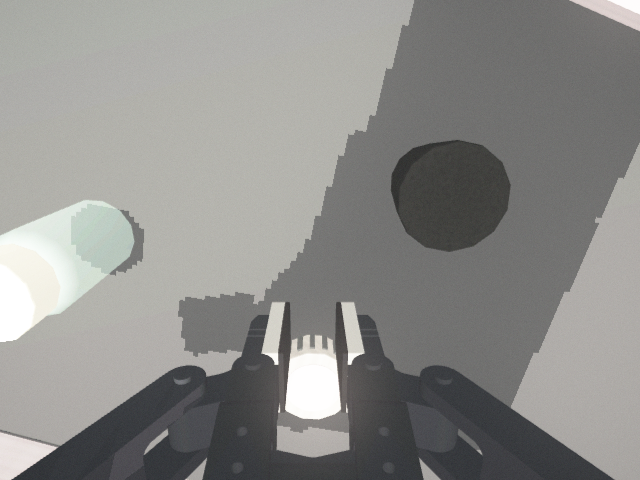

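Vial and stopper are untouched and the cap is cradled at (314,390). Continue to the gate and through.

>>> step_arm(
  series=[
    [[0, 0, 1.8, -0.006, 0.0005, 0, 0.018], [0, 0, 3.8, -0.012, 0.001, 0, 0.018], [0, 0, 6, -0.018, 0.0015, 0, 0.018], [0, 0, 8.2, -0.024, 0.002, 0, 0.018], [0, 0, 10.6, -0.03, 0.002, 0, 0.018], [0, 0, 13, -0.036, 0.0015, 0, 0.018], [0, 0, 15.5, -0.042, 0.001, 0, 0.018], [0, 0, 18, -0.048, 0.0005, 0, 0.018], [0, 0, 19.8, -0.054, -0.001, 0, 0.018], [0, 0, 19.8, -0.0595, -0.003, 0, 0.018], [0, 0, 19.8, -0.0655, -0.005, 0, 0.018]],
  ],
)

```text
time: 21.18
position: [0.6518, -0.018, 0.0691]
tool_rot: [0.077, 0.997, -0.0, -0.0]
ft_force: [-0.1, 0.6, 0.1]
finger_gap: 0.0177
```

```bash
python3 - <<'E'
from h import *
look(14)
Q,ph=path([-.0577,-.053]); cont(Q[25:],ph[25:],z=.0695)
E
```

```text
21.175 [ 0.65177289 -0.0180438   0.06912556] [ 0.06138902 -0.00052362] [ 7.70492507e-02  9.97027283e-01 -5.52670386e-05 -8.83414891e-05] 1.5144137905098642
[273.4 331. ] [ 23  63 824] deck [ 0.0596 -0.0158]
[351.7 331.1] [ 23  63 818] deck [0.0596 0.0137]
[80.  0.] 0.0 [0.0, 0.0, 0.0, 0.0062, 0.0006, -0.0004]
[86.  0.] 0.0 [0.0, 0.0, 0.0, 0.0002, 0.0006, -0.0004]
[92.  0.] 0.0 [0.0, 0.0, 0.0, -0.0058, 0.0006, -0.0004]
[98.  0.] 0.0 [0.0, 0.0, 0.0, -0.0118, 0.0006, -0.0004]
[104.   0.] 0.0 [0.0, 0.0, 0.0, -0.0178, 0.0006, -0.0004]
[107.   0.] 0.0 [0.0, 0.0, 0.0, -0.0211, 0.0006, -0.0004]
```

View pics/s14.png

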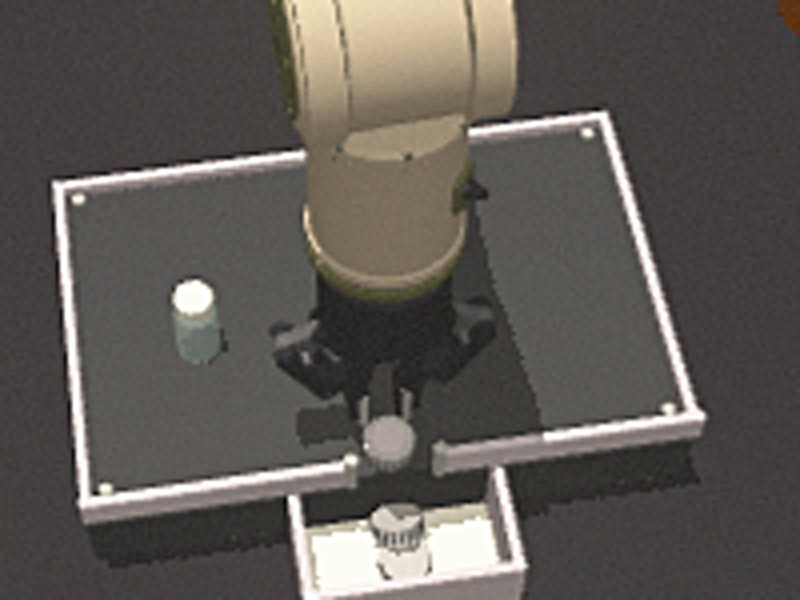

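>>> step_arm(
  series=[
    [[0, 0, 0, -0.006, 0.0005, 0, 0.018], [0, 0, 0, -0.012, 0.0005, 0, 0.018], [0, 0, 0, -0.018, 0.0005, 0, 0.018], [0, 0, 0, -0.022, 0.0005, 0, 0.018], [0, 0, 0, -0.022, 0.0005, 0, 0.018], [0, 0, 0, -0.022, 0.0005, 0, 0.018]],
  ],
)

```text
time: 22.02
position: [0.6731, -0.0208, 0.0691]
tool_rot: [0.077, 0.997, -0.0, -0.0]
ft_force: [-0.6, -0.5, -0.4]
finger_gap: 0.0181
```

>>> step_arm(
  series=[
    [[0, 0, 0, -0.01, 0, -0.01, 0.018], [0, 0, 0, 0.01, 0, -0.06, 0.018], [0, 0, 0, 0.05, 0, -0.12, 0.018], [0, 0, 0, 0.09, 0, -0.17, 0.018], [0, 0, 0, 0.13, 0, -0.22, 0.018], [0, 0, 0, 0.13, 0, -0.233, 0.018], [0, 0, 0, 0.13, 0, -0.233, 0.018]],
  ],
)

```text
time: 22.9
position: [0.5452, -0.0006, 0.3049]
tool_rot: [0.077, 0.997, 0.001, 0.002]
ft_force: [-0.3, 1.1, -0.3]
finger_gap: 0.0179
```

```bash
python3 - <<'E'
from h import *
look(15); cv2.imwrite('pics/d15.png',arm.capture('side')[:,:,::-1]); cv2.imwrite('pics/sf15.png',arm.capture('scene')[:,:,::-1])
E
```

```text
22.9 [ 0.54515594 -0.00062723  0.3049168 ] [-0.04663878  0.0001885 ] [7.69930977e-02 9.97028212e-01 7.86083978e-04 2.48784464e-03] 1.4078823129866451
[192.  245.4] [  37   46 1080] deck [ 0.0003 -0.1161]
[273.5 331.6] [ 21  62 759] deck [ 0.0955 -0.0404]
[351.9 331.9] [ 22  62 769] deck [0.0958 0.0413]
[  5.9 340.7] [ 19  62 611] deck [ 0.1063 -0.3212]
[312.5 359.4] [  52   61 2807] deck [0.1295 0.0003]
```

View pics/s15.png

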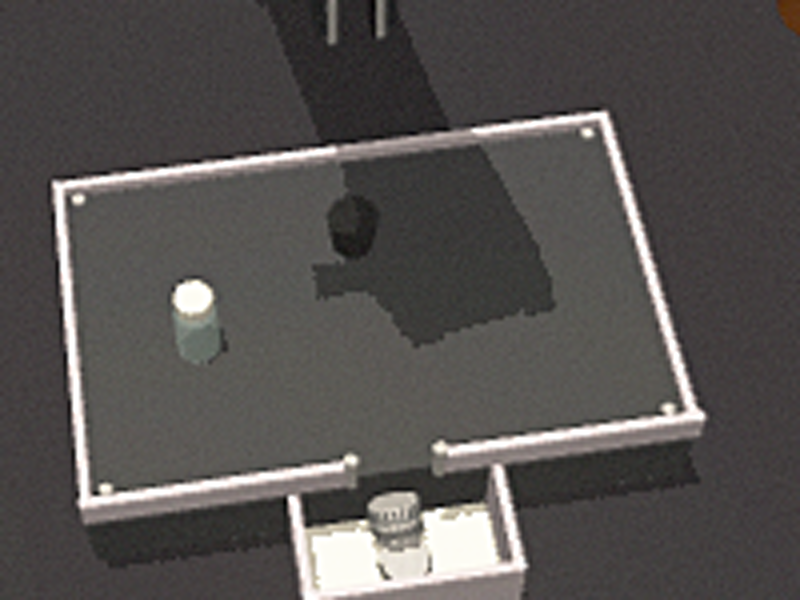

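View pics/d15.png

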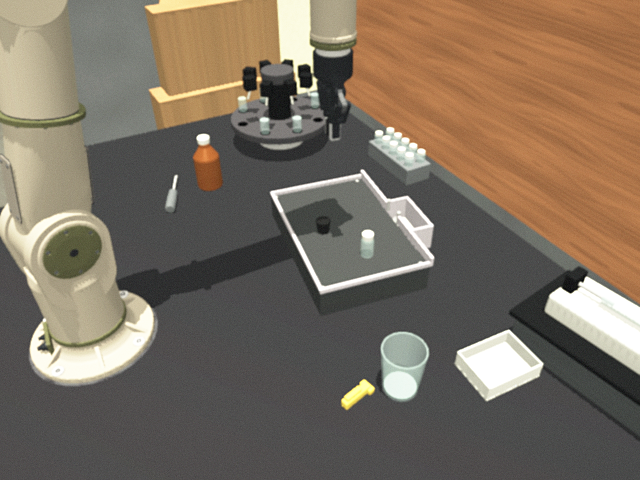

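View pics/sf15.png

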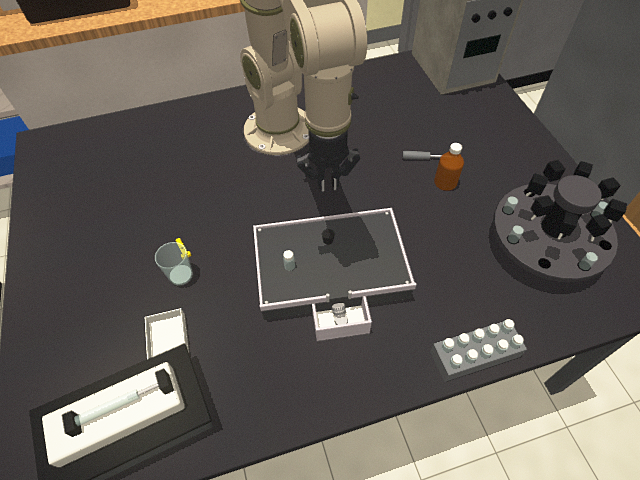

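All three caps are off the deck, but the last one sits atop the pile, tilted (scene zoom 396,512). I'll look closer at how deep it sits.

```bash
python3 - <<'E'
import cv2
a=cv2.imread('pics/sf15.png')[285:345,300:380]; cv2.imwrite('pics/z1.png',cv2.resize(a,None,fx=8,fy=8,interpolation=cv2.INTER_CUBIC))
a=cv2.imread('pics/w15.png')[310:410,240:390]; cv2.imwrite('pics/z2.png',cv2.resize(a,None,fx=5,fy=5,interpolation=cv2.INTER_CUBIC))
E
```

```text
(no output)
```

View pics/z1.png

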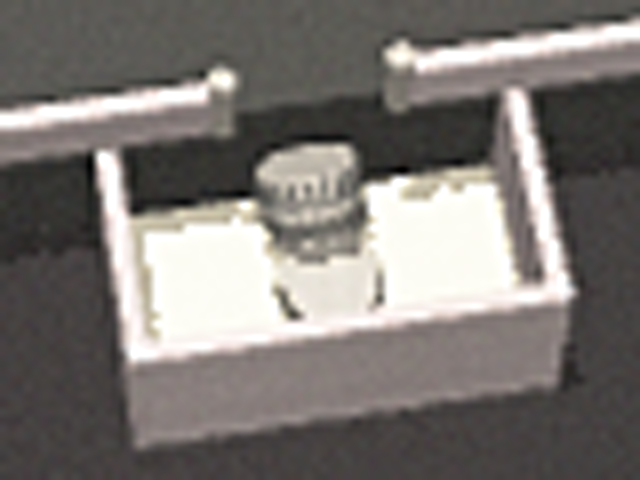

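View pics/z2.png

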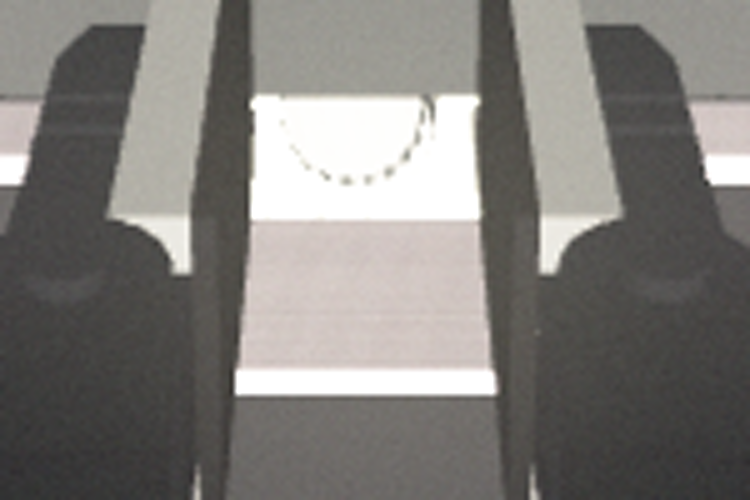

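```bash
python3 - <<'E'
from h import *
c=cam('scene')
for z in (.03,.04,.046,.05,.06,.07): print(z,todeck(ray(c,(308.5/8-.5+300,160.5/8-.5+285),z)).round(4))
a=arm.capture('scene'); b=cv2.imread('pics/sf15.png')[:,:,::-1]; o=arm.get_obs(); print(o['time'])
print('pile diff',np.abs(a[285:345,300:380].astype(int)-b[285:345,300:380]).max())
z0=cv2.imread('pics/scene0.png')[:,:,::-1].astype(int)
d=np.abs(a.astype(int)-z0).sum(2)
for n,(u,v) in dict(vial=(289,260),stopper=(328,236),reagent=(448,165),beaker=(174,263),clip=(183,247),driver=(415,156),dish=(166,332)).items(): print(n,(d[v-10:v+11,u-10:u+11]>90).sum())
E
```

```text
0.03 [1.014e-01 1.000e-04]
0.04 [ 0.1064 -0.0009]
0.046 [ 0.1094 -0.0015]
0.05 [ 0.1114 -0.0019]
0.06 [ 0.1163 -0.0029]
0.07 [ 0.1213 -0.0039]
23.15
pile diff 15
vial 0
stopper 61
reagent 0
beaker 0
clip 0
driver 0
dish 0
```

The last cap sits high on the pile, with its top near 58 mm against 64 mm for the deck. I'll look straight down into the well before deciding whether to nudge it off the stack.

>>> step_arm(
  series=[
    [[0, 0, 0, -0.04, 0, 0, 0.018], [0, 0, 0, -0.08, 0, 0, 0.018], [0, 0, 0, -0.12, 0, 0, 0.018], [0, 0, 0, -0.16, 0, 0, 0.018], [0, 0, 0, -0.165, 0, 0, 0.018], [0, 0, 0, -0.165, 0, 0, 0.018]],
  ],
)

```text
time: 23.9
position: [0.7077, -0.0265, 0.3005]
tool_rot: [0.077, 0.997, -0.0, -0.001]
ft_force: [-0.3, -0.5, 1.5]
finger_gap: 0.0178
```

```bash
python3 - <<'E'
from h import *
K,R,t=look(16); np.savez('w16.npz',K=K,R=R,t=t)
a=cv2.imread('pics/w16.png')[100:300,180:440]; cv2.imwrite('pics/z3.png',cv2.resize(a,None,fx=3,fy=3,interpolation=cv2.INTER_CUBIC))
d=arm.capture('side')[175:275,340:460]; cv2.imwrite('pics/z4.png',cv2.resize(d,None,fx=6,fy=6,interpolation=cv2.INTER_CUBIC)[:,:,::-1])
E
```

```text
23.9 [ 0.7077356  -0.02648887  0.30049686] [ 0.11798447 -0.000209  ] [ 7.74851935e-02  9.96992722e-01 -3.33471802e-04 -1.20241356e-03] 1.5057093650970081
[94.3 88.5] [  36  182 1279] deck [ 0.0215 -0.1853]
[532.5  88.5] [  36  183 1283] deck [0.0215 0.1849]
[165.2  43. ] [ 33  35 910] deck [-0.0133 -0.1214]
[486.6 188. ] [ 81   7 562] deck [0.1063 0.1577]
[608.8 328.2] [ 28  23 379] deck [0.2512 0.3024]
[570.6 333.2] [ 27  23 377] deck [0.257  0.2644]
[532.9 338.3] [ 26  23 365] deck [0.263  0.2268]
[ 34.6 443. ] [ 103   64 2987] deck [ 0.3999 -0.3175]
```

View pics/z3.png

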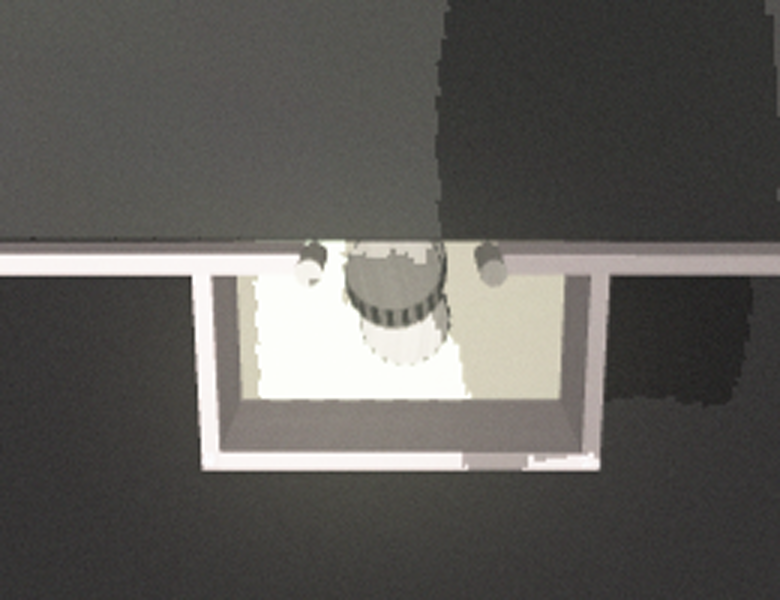

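View pics/z4.png

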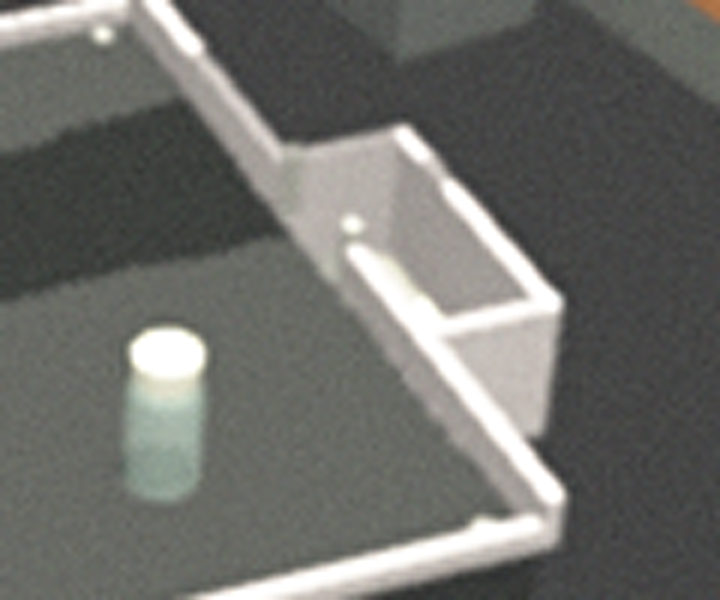

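All three caps are inside the well, but stacked against the deck wall. There's plenty of time, so I'll use the closed fingertips to nudge the top cap sideways off the stack so it drops to the floor.

>>> step_arm(
  series=[
    [[0, 0, 0, -0.014, 0.036, 0, 0.0], [0, 0, 0, -0.014, 0.036, 0, 0.0], [0, 0, 0, -0.014, 0.036, 0.05, 0.0], [0, 0, 0, -0.014, 0.036, 0.1, 0.0], [0, 0, 0, -0.014, 0.036, 0.15, 0.0], [0, 0, 0, -0.014, 0.036, 0.19, 0.0], [0, 0, 0, -0.014, 0.036, 0.2, 0.0], [0, 0, 0, -0.014, 0.036, 0.2, 0.0]],
  ],
)

```text
time: 25.05
position: [0.7273, 0.007, 0.1034]
tool_rot: [0.077, 0.997, -0.0, 0.0]
ft_force: [0.7, 0.9, 0.6]
finger_gap: -0.0002
```

```bash
python3 - <<'E'
from h import *
o=arm.get_obs(); print(o['time'],o['position'],todeck(o['position']),o['finger_gap'],o['ft_force'])
a=arm.capture('scene')[245:345,280:400]; cv2.imwrite('pics/z5.png',cv2.resize(a,None,fx=6,fy=6,interpolation=cv2.INTER_CUBIC)[:,:,::-1])
E
```

```text
25.05 [0.72725949 0.0070284  0.10335527] [0.13208782 0.03592527] -0.0002231104762592503 [0.67053955 0.92193119 0.5822788 ]
```

View pics/z5.png

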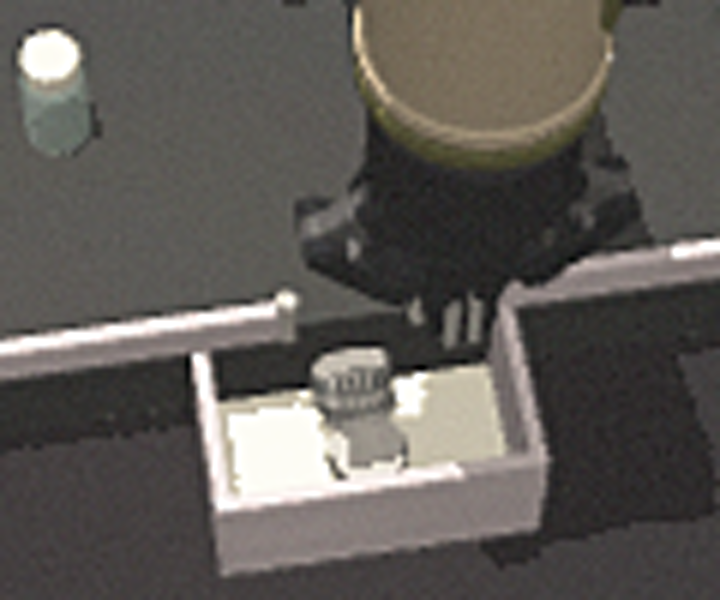

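>>> step_arm(
  series=[
    [[0, 0, 0, 0, 0, 0.02, 0.0], [0, 0, 0, 0, 0, 0.04, 0.0], [0, 0, 0, 0, 0, 0.055, 0.0], [0, 0, 0, 0, 0, 0.055, 0.0]],
  ],
)

```text
time: 25.6
position: [0.7258, 0.0073, 0.0446]
tool_rot: [0.077, 0.997, -0.0, -0.002]
ft_force: [0.3, -0.6, 0.3]
finger_gap: 0.0002
```

>>> step_arm(
  series=[
    [[0, 0, 0, 0, -0.005, 0, 0.0], [0, 0, 0, 0, -0.01, 0, 0.0], [0, 0, 0, 0, -0.015, 0, 0.0], [0, 0, 0, 0, -0.02, 0, 0.0], [0, 0, 0, 0, -0.025, 0, 0.0]],
  ],
)

```text
time: 26.22
position: [0.7241, -0.0175, 0.0479]
tool_rot: [0.077, 0.997, 0.0, 0.001]
ft_force: [3.4, 1.7, 2.3]
finger_gap: 0.0002
```

```bash
python3 - <<'E'
from h import *
o=arm.get_obs(); print(o['time'],o['position'],todeck(o['position']),o['finger_gap'],o['ft_force'])
a=arm.capture('scene')[245:345,280:400]; cv2.imwrite('pics/z6.png',cv2.resize(a,None,fx=6,fy=6,interpolation=cv2.INTER_CUBIC)[:,:,::-1])
E
```

```text
26.225 [ 0.72406312 -0.01753959  0.0479052 ] [0.13273086 0.01115856] 0.00019025920082388567 [3.36571111 1.68015774 2.32355284]
```

View pics/z6.png

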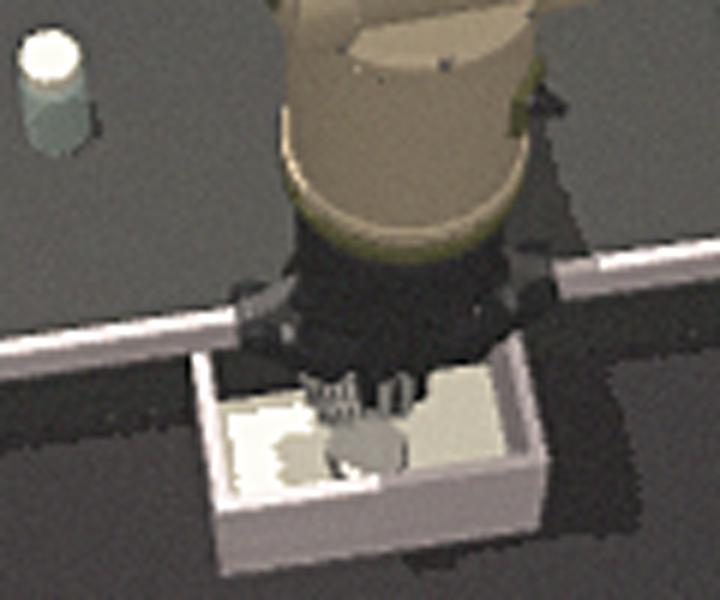

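The cap is tilting off the stack and the force is only about 4 N. Push a bit further.

>>> step_arm(
  series=[
    [[0, 0, 0, 0, -0.005, 0, 0.0], [0, 0, 0, 0, -0.01, 0, 0.0], [0, 0, 0, 0, -0.015, 0, 0.0], [0, 0, 0, 0, -0.02, 0, 0.0]],
  ],
)

```text
time: 26.78
position: [0.7196, -0.0381, 0.0467]
tool_rot: [0.077, 0.997, -0.0, -0.001]
ft_force: [0.5, -0.2, -0.3]
finger_gap: -0.0
```

```bash
python3 - <<'E'
from h import *
o=arm.get_obs(); print(o['time'],o['position'],todeck(o['position']),o['finger_gap'],o['ft_force'])
a=arm.capture('scene')[245:345,280:400]; cv2.imwrite('pics/z7.png',cv2.resize(a,None,fx=6,fy=6,interpolation=cv2.INTER_CUBIC)[:,:,::-1])
E
```

```text
26.775 [ 0.719626   -0.03810219  0.04666675] [ 0.13152841 -0.00984293] -4.5695710105554445e-05 [ 0.54733346 -0.19536655 -0.27870486]
```

View pics/z7.png

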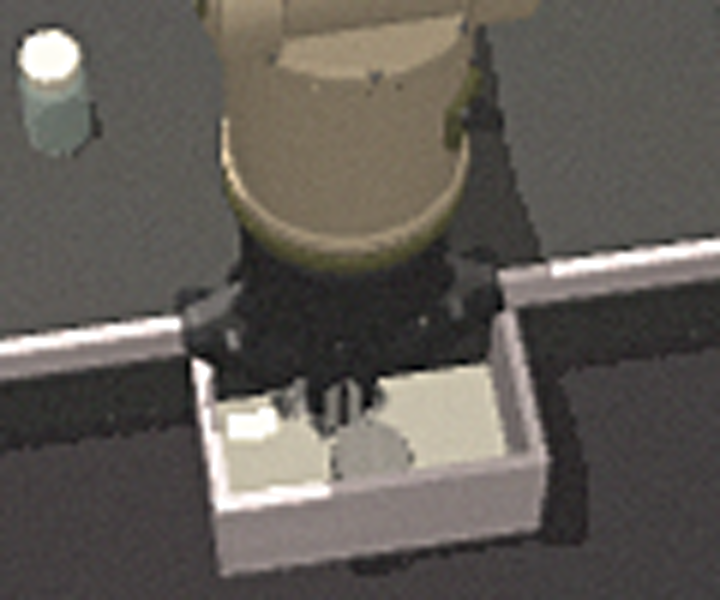

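Zero force now, so the cap has fallen off to the side. Lift straight up, then back away and look.

>>> step_arm(
  series=[
    [[0, 0, 0, 0, 0, -0.03, 0.0], [0, 0, 0, 0, 0, -0.08, 0.0], [0, 0, 0, 0, 0, -0.13, 0.0], [0, 0, 0, 0, 0, -0.18, 0.0], [0, 0, 0, 0.01, 0, -0.23, 0.0], [0, 0, 0, 0.012, 0, -0.254, 0.0], [0, 0, 0, 0.012, 0, -0.254, 0.0]],
  ],
)

```text
time: 27.7
position: [0.7087, -0.0358, 0.3033]
tool_rot: [0.077, 0.997, 0.0, 0.001]
ft_force: [0.6, -0.3, -0.2]
finger_gap: 0.0
```

```bash
python3 - <<'E'
from h import *
look(17)
a=cv2.imread('pics/w17.png')[100:300,180:440]; cv2.imwrite('pics/z8.png',cv2.resize(a,None,fx=3,fy=3,interpolation=cv2.INTER_CUBIC))
a=arm.capture('scene')[245:345,280:400]; cv2.imwrite('pics/z9.png',cv2.resize(a,None,fx=6,fy=6,interpolation=cv2.INTER_CUBIC)[:,:,::-1])
E
```

```text
27.7 [ 0.70867401 -0.03578625  0.30330563] [ 0.12034998 -0.00924926] [7.73603854e-02 9.97002166e-01 2.84187565e-06 1.43229171e-03] 1.5188730628782592
[105.4  86.4] [  34  178 1245] deck [ 0.0233 -0.1854]
[541.5  86.8] [  38  178 1244] deck [0.0235 0.1848]
[177.8  38.4] [ 33  36 914] deck [-0.0135 -0.1201]
[615.4 323.4] [ 29  24 379] deck [0.2512 0.3023]
[577.4 328.4] [ 27  24 372] deck [0.2571 0.2644]
[540.  333.3] [ 26  23 361] deck [0.2629 0.2267]
[312.4 426.2] [ 14  27 303] deck [ 0.3833 -0.0097]
```

View pics/z8.png

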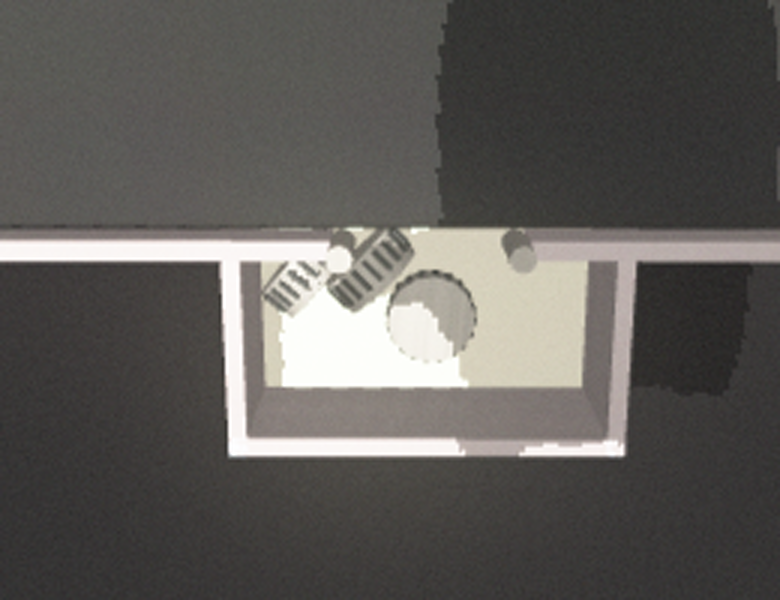

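View pics/z9.png

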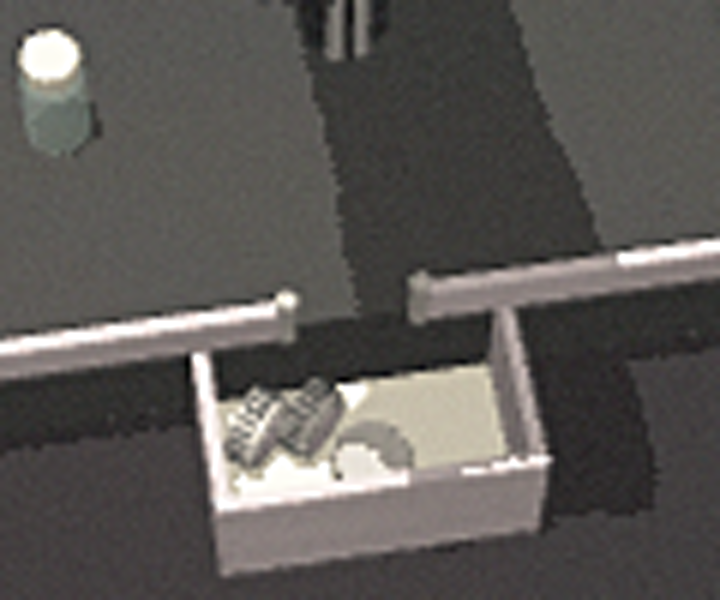

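All three caps are now down on the well floor: one flat, two tilted on edge. Retreat slightly, confirm nothing is moving, and hand in.

>>> step_arm(
  series=[
    [[0, 0, 0, 0.06, 0, 0, 0.0], [0, 0, 0, 0.12, 0, 0, 0.0], [0, 0, 0, 0.16, 0, 0, 0.0], [0, 0, 0, 0.16, 0, 0, 0.0], [0, 0, 0, 0.16, 0, 0, 0.0], [0, 0, 0, 0.16, 0, 0, 0.0], [0, 0, 0, 0.16, 0, 0, 0.0], [0, 0, 0, 0.16, 0, 0, 0.0]],
  ],
)

```text
time: 28.85
position: [0.5507, -0.0109, 0.3008]
tool_rot: [0.077, 0.997, -0.0, -0.0]
ft_force: [-0.0, -1.0, 0.1]
finger_gap: 0.0
```

```bash
python3 - <<'E'
from h import *
o=arm.get_obs(); print(o['time'],o['position'],o['ft_force'])
im=arm.capture('scene'); cv2.imwrite('pics/sf18.png',im[:,:,::-1]); d=arm.capture('side')
z=cv2.imread('pics/z9.png'); a=cv2.resize(im[245:345,280:400],None,fx=6,fy=6,interpolation=cv2.INTER_CUBIC)[:,:,::-1]
print('well diff',np.abs(a[360:500,210:500].astype(int)-z[360:500,210:500]).mean())
for n,f,c,b in (('scene','scene0',im,dict(vial=(289,260),reagent=(448,165),beaker=(174,263),clip=(183,247),driver=(415,156),dish=(166,332))),('side','side0',d,dict(vial=(367,244),stopper=(323,225),clip=(358,394),reagent=(208,165)))):
    z0=cv2.imread(f'pics/{f}.png')[:,:,::-1].astype(int); e=np.abs(c.astype(int)-z0).sum(2)
    for k,(u,v) in b.items(): print(n,k,(e[v-10:v+11,u-10:u+11]>90).sum())
E
```

```text
28.85 [ 0.55068923 -0.01093506  0.30078694] [-0.03307443 -0.97362801  0.07038089]
well diff 26.427307060755336
scene vial 0
scene reagent 0
scene beaker 0
scene clip 0
scene driver 0
scene dish 0
side vial 0
side stopper 124
side clip 0
side reagent 0
```

View pics/sf18.png

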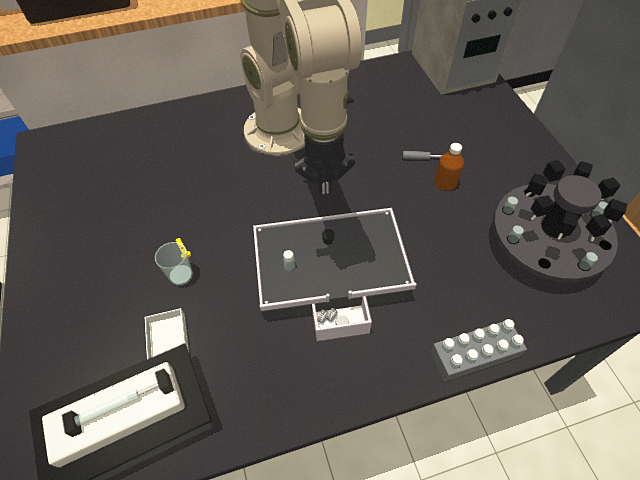

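The side stopper window differed. It also covers where cap b stood, so I'll check the stopper's outline directly.

```bash
python3 - <<'E'
from h import *
d=arm.capture('side')[:,:,::-1]; z=cv2.imread('pics/side0.png')
for im in (z,d):
    g=cv2.cvtColor(im,cv2.COLOR_BGR2GRAY)[205:245,305:345]; m=(g<32).astype(np.uint8)
    k,l,st,c=cv2.connectedComponentsWithStats(m); i=1+st[1:,4].argmax(); print(st[i],c[i].round(1))
a=np.hstack([cv2.resize(i[190:260,290:360],None,fx=5,fy=5,interpolation=cv2.INTER_CUBIC) for i in (z,d)]); cv2.imwrite('pics/st.png',a)
E
```

```text
[13 19 11 10 79] [17.9 23.6]
[12 18 13 11 69] [17.8 23.2]
```

View pics/st.png

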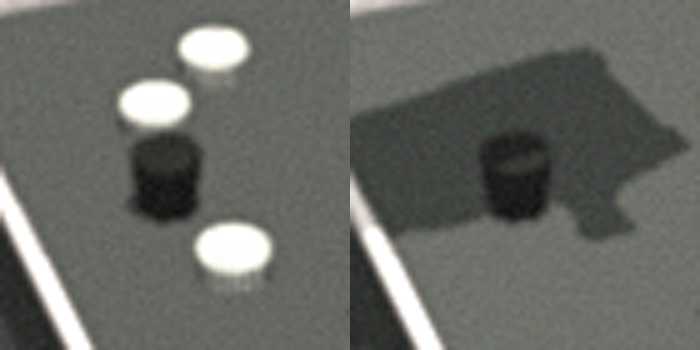

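The stopper is in the same place in both pictures (left edge 132/482, i.e. offset by the 350 px pane). The difference was only the arm's shadow and the missing caps. Handing in.

```bash
python3 - <<'E'
from bench import arm
print(arm.job_done())
E
```

```text
the job is handed in; nothing more can be done
None
```

All three caps are off the deck and in the well. I pushed each one through the gate with the fingertips, in the order c, b, a, and handed the job in at about 29 s of the 72 s allowed.

- **Extra step:** cap a came to rest on top of the other two, with its top an estimated 5 to 15 mm below the deck's top. I nudged it sideways with the closed fingertips, at about 4 N. The last pictures show one cap flat on the well floor and the other two on edge beside it, also on the floor as far as I can tell.
- **Untouched items:** in the before/after picture comparison the vial, reagent bottle, beaker, clip, driver and dish showed no change. No force reading (taken at the end of each move) passed about 5 N.
- **Checks that disagreed:**
    - **Stopper:** its comparison window differed. A direct look showed it standing in the same place; the difference came from the arm's shadow and the missing caps.
    - **Well:** the final check that the caps in the well had stopped moving also showed a difference, probably from the arm's shadow shifting as it backed away. I did not resolve that one separately.

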